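# Lock a row of battery cells with the wedge

### The arm

A 6-joint arm with a two-finger parallel gripper is mounted at the origin on the work surface. World frame = base frame: x ahead of the robot, y to its left, z up, the work surface at z = 0. Lengths are in m, angles in rad, forces in N, time in s.
With the tool pointing down it reaches from about 0.3 to 0.875 m from the base axis. Payload 6.4 kg.
Tool frame: the origin (TCP) lies midway between the tips of the shut fingers; the grasp point (between the pads) lies 19 mm behind it; z points along the fingers, y is the direction in which the jaws open and shut (so a half turn about z gives the same grasp; the last joint's range is limited). The gripper opens to 85 mm and grips with 20 to 120 N. Pads are 22 mm wide; open, the fingers measure 114 mm over their backs; the gripper's body (76 mm by 85 mm) begins 54 mm behind the grasp point. The pads swing forward as they close: fully open they stand 13 mm farther back than shut.
Start: joints at [1.128, 0.181, 1.607, -0, 1.354, -0.206], TCP at [0.135, 0.559, 0.231] pointing down, gripper open.
Joint ranges: [-2.99, 2.99], [-0.89, 2.07], [0.3, 2.58], [-1.14, 4.28], [0, 2.63], [-3.12, 3.12]. Speed limits (rad/s): [2.57, 2.57, 3.01, 3.14, 3.14, 3.14].

### API

Orientations are given as a unit quaternion [w, x, y, z].
In Python, from bench import ctrl gives the robot as it stands.
- The arm moves only by the tool apply_moves, never from a script. Its argument "plan" is a list of rows, each an object with "translation": the shift along the tool's x, y, z in m, a list of three; "angular": the turn, a rotation vector about the tool's x, y, z in rad, a list of three; "hand": the finger opening in m, from 0 to 0.0854. In form: [{"translation": [x, y, z], "angular": [rx, ry, rz], "hand": hand}, ...]. A call has 1 to 10 rows; each row shifts and turns the commanded pose from where the row before left it, along the tool's axes as they then stand; what a row does not reach is not made up. A row lasts 1/8 s, in which the tool goes at most 62.5 mm and 10.7 degrees, less where a joint would pass 70% of its speed; a pose out of reach is approached as far as the arm can. A call with a gripper value outside its range is refused whole. The fingers move at their own pace and stop on an object; the grip force is fixed at half the most. Time passes only in rows, so rows that do not move let the fingers close. It gives the time, the measured TCP pose, the force and the opening at its end, in the units of the state.
- ctrl.get_obs(): the state, without advancing time (a new reading comes with each control period).
- ctrl.camera(name): name is "scene" or "top" or "wrist"; returns a dict with "img" (480x640x3 uint8, red, green, blue), "K" (3x3 intrinsics, pixels), "eye" and "orientation" of the camera in the world. Camera axes: x right, y up, looking along -z (the intrinsics and any distortion apply to the point x, -y, -z); pixel columns grow to the right and rows downward; lengths in m; the calibration is good to about 2 mm. A picture is of the moment at which its call begins. There is no depth.
- ctrl.hand_in(): hands the job in, once; it reports no verdict.
The state is a dict: "time_s": time; "q": joint angles; "dq": joint speeds; "joint_efforts": joint torques, N m; "eef_pos": TCP position; "eef_rot": TCP orientation; "wrist_force": force on the tool from outside, world axes, zero at the start; "torque": the same for the moment, N m; "opening": opening from 0.0 (shut) to 1.0 (fully open).
Only numpy, scipy, OpenCV 4.12 (cv2) and the standard library are available. Lean on these libraries where they do the work, as an engineer would, in place of code of your own. Each camera call takes 0.05 s, during which the arm holds its last target.

### The job

The assembly fixture holds a row of three battery cells with room for a fourth. Lift the fourth cell out of the charger cradle, stand it upright on the blue mat to change your grip, then take it up again and stand it in the fixture at the open end of the row, beside the third cell. Then drive the wedge, thin end first, into the gap between that cell and the tapered rail until it is fully home, its shoulder against the rail and the sprung plate pushed back, so that the row stays locked tight with everything let go, no cell or wedge tipped over and the other things on the bench left where they are.

Things in the scene. Friction and masses are not known exactly. Their poses are not given: they have to be found in the camera images.
- fixture: Aluminium assembly fixture, fixed. Origin: underside of its base plate (110 mm in x, 196 mm in y); floor 12 mm above it. The cells' row runs along its y at x = 0, broad sides facing y, between the sprung plate (+y end) and the tapered rail (-y end). Black side strips (inner faces at x = +-34.5 mm, flared tops 30 mm above the floor, y from -29 to +70 mm) guide the cells' narrow sides.
- rail_mouth (a point): Front end (fixture x = -40, y = -69.4 mm), at floor height, of the inner face of the steel tapered rail: 60 mm high, 80 mm long in x, its inner face sloping 0.16 towards the cells (y = -56.6 mm at x = +40). The wedge's gap lies between this face and the last cell, open at both ends. In front the floor goes on as a ledge to x = -173 mm, 66 mm wide (y -95 to -30 mm).
- wedge_home (a point): Where the wedge's origin lies when it is fully home (fixture x = -13, y = -54 mm, floor height), its shoulder against the rail's front end. Axes as the fixture's; the wedge is driven along +x with its own x along it, its flat side to the cells.
- plate (a joint): Sprung pressure plate at the +y end of the row, 62 mm wide, 74 mm high. Value in m: 0 at rest with its face at fixture y = +60 mm, growing as the row pushes it back (+y), at most 0.008. It presses with 4 N at 0 and 1 N more per mm. With four cells packed tight and the wedge fully home it reads about 0.005.
- cell_new: The fourth cell, standing in the cradle. Prismatic battery cell, plain aluminium can 62 mm wide (x), 26 mm thick (y), 80 mm high (z) plus two studs 6 mm high on top; 0.25 kg. Origin: centre of its underside. Broad sides face its y, narrow sides its x. Either way round will do in the row.
- cell_a: Cell of the row beside the sprung plate; same shape and origin as cell_new, loose.
- cell_b: Second cell of the row; same shape and origin, loose.
- cell_c: Third cell, at the row's open end; same shape and origin, loose. The fourth goes next to it on its -y side (fixture axes): 27.5 to 29 mm from centre to centre leaves it free to go down and the gap's front wide enough for the wedge's thin end.
- cradle: Charger cradle, fixed. Origin: underside, below the centre of the cell (same axes as the cell). Floor 10 mm up. The cell's narrow sides are hidden by cheeks 83 mm high (x +34.5 to +46.5 mm, and the housing x -34.5 to -92.5 mm, 70 mm wide); broad sides are free above 8 mm foot lips. The cell lifts straight up. The mat (2 mm thick) is clear 100 to 200 mm from it to world +x.
- wedge: White plastic wedge standing on the mat: 126 mm long (x), 45 mm high, 0.17 kg. Origin: underside, mid-length. Flat side at y = +15 mm, bevelled from x = +45 to y = +9 at the thin end (x = +63); tapered side y = -1 mm there, sloping 0.16 to y = -15.4 at the shoulder (x = -27); then the parallel heel to x = -63, y +15 to -23.4. Driving it home takes 10 to 20 N along +x; friction holds it there.
- wedge_heel (a point): Middle of the wedge's heel (22.5 mm above the wedge's underside); the heel is 38.4 mm across the wedge's y and 36 mm along x, and stays outside the gap.
- multimeter: Bystander: red multimeter lying flat, 185 x 88 x 46 mm. Origin centre of its underside.
- circuit_board: Bystander: green circuit board, 150 x 100 mm, about 22 mm high. Origin centre of its underside.
- solder_reel: Bystander: reel of solder standing on its flange, 64 mm across, 50 mm high. Origin centre of its underside.
- screwdriver: Bystander: screwdriver lying on the mat, about 200 mm long.
- flux_jar: Bystander: small amber jar, 40 mm across and 40 mm high. Origin centre of its underside.
- cleaner_bottle: Bystander: white bottle, 54 mm across, 150 mm high. Origin centre of its underside.
- desolder_pump: Bystander: desoldering pump lying on the mat, 21 mm thick, about 200 mm long.
Things that resemble listed ones, but are neither listed nor needed, are in the scene too. Leave any green, purple or red look-alike of the wedge alone.

How it is judged:
By the outcome, as a careful person would: the job done as asked, in the order asked, and still so for the second after the job is handed in, with the robot touching nothing.
It also fails if it takes over 72 s, if anything falls off the work surface, if the arm or the gripper's body presses on something with over 40 N, if the wrist force passes 120 N, or if a joint passes its speed limit or range.

## Working session

There is one attempt and no reset: what is moved stays moved. The work goes in short steps, Python scripts to look and compute and a tool call to move; the robot and the scene stay as the last step left them, time stands still between calls to the robot, and variables do not carry over. Pictures are saved under pics/ and viewed, and the job is handed in when it is done.

Besides the shell and the picture viewer there is one more tool, called after ">>>" by a JSON object that holds its "method" and its "body", one argument or row to a line. apply_moves: Moves the arm, as the interface text tells. Its arguments: {"type":"object","properties":{"plan":{"type":"array","items":{"type":"object","properties":{"translation":{"type":"array","items":{"type":"number"}},"angular":{"type":"array","items":{"type":"number"}},"hand":{"type":"number"}}}}},"required":["plan"]}

```bash
ls; mkdir -p pics
python3 - <<'E'
from bench import ctrl
import cv2,numpy as np
o=ctrl.get_obs();print(o)
for n in ["scene","top","wrist"]:
    c=ctrl.camera(n);cv2.imwrite(f"pics/{n}0.png",c["img"][:,:,::-1]);print(n,c["K"],c["eye"],c["orientation"],[k for k in c])
E
```

```text
pics
{'time_s': 0.0, 'q': array([ 1.12764919e+00,  1.81532149e-01,  1.60800722e+00, -1.05043621e-05,
        1.35377117e+00, -2.06304550e-01]), 'dq': array([ 3.39444080e-04,  1.16638566e-03, -1.67306948e-03, -9.70083901e-04,
        8.38716865e-05,  2.01581915e-03]), 'joint_efforts': array([-1.77297115e-04, -4.44889605e+01, -3.51323569e+01, -2.34191684e-04,
        9.44267842e-03, -2.09523466e-05]), 'eef_pos': array([0.13466569, 0.5584495 , 0.23038952]), 'eef_rot': array([-2.69184946e-04,  1.18143533e-01,  9.92996157e-01, -8.15689422e-04]), 'wrist_force': array([-0.77960145,  1.03800164, -0.24839455]), 'torque': array([-0.03089805, -0.0116901 , -0.03585666]), 'opening': 0.998272859182811}
scene [[576.2239773    0.         316.67822556]
 [  0.         576.2239773  240.65790109]
 [  0.           0.           1.        ]] [ 1.6622881  -0.14104374  1.31086618] [0.71348452 0.28371838 0.22448829 0.6000406 ] ['img', 'K', 'eye', 'orientation']
top [[445.07174304   0.         319.36221539]
 [  0.         445.07174304 238.16603125]
 [  0.           0.           1.        ]] [0.45677216 0.09485656 1.27466135] [ 0.71571636  0.02560545 -0.02777865 -0.69736848] ['img', 'K', 'eye', 'orientation']
wrist [[396.41524181   0.         318.32597438]
 [  0.         396.41524181 242.91615489]
 [  0.           0.           1.        ]] [0.05456142 0.57669971 0.3737528 ] [ 0.77515784 -0.12789662 -0.09941838  0.61064618] ['img', 'K', 'eye', 'orientation']
```

View pics/scene0.png

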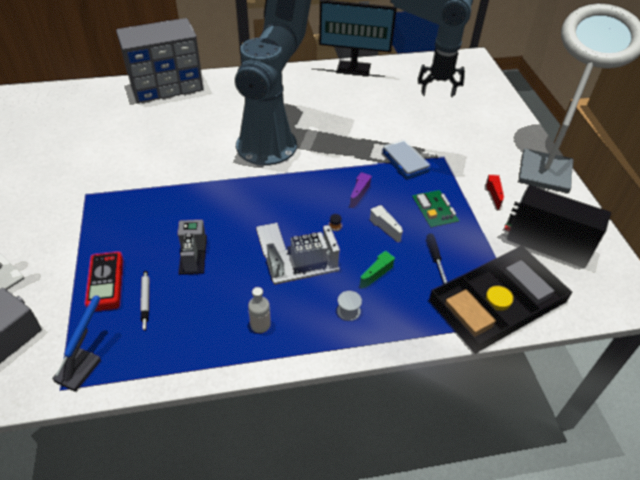

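View pics/top0.png

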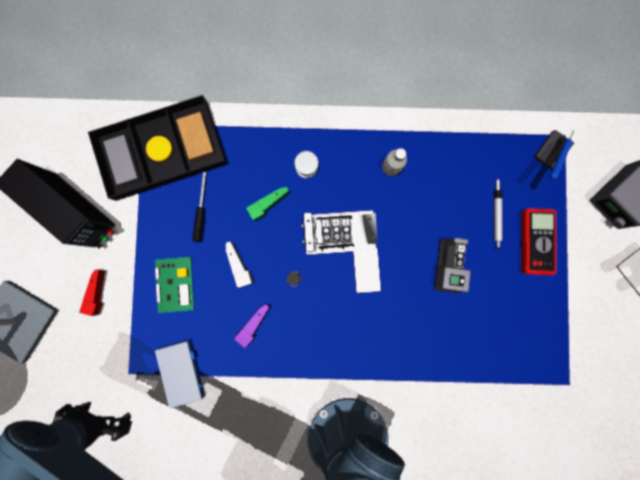

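View pics/wrist0.png

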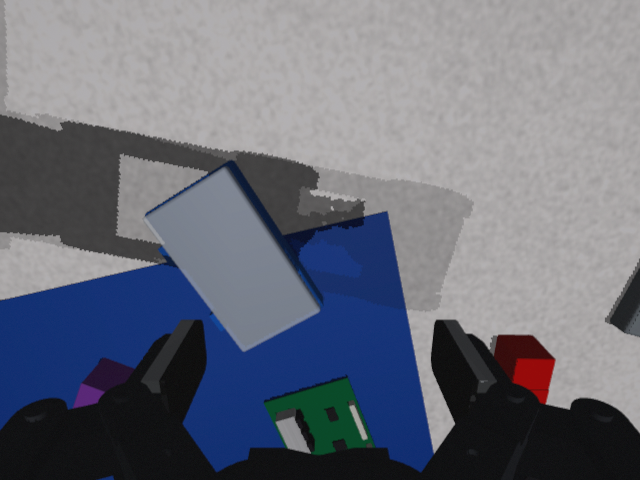

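The white wedge candidates in the top view are white (238,264), green (267,204), purple (252,326) and red (92,292). I choose white and will check it, along with the cradle and fixture, in close crops.

```bash
cat > h.py <<'E'
import numpy as np,cv2
from scipy.spatial.transform import Rotation as R
from bench import ctrl
def rot(q): return R.from_quat([q[1],q[2],q[3],q[0]])
def proj(c,P):
    P=np.atleast_2d(P); p=rot(c["orientation"]).inv().apply(P-c["eye"])
    K=c["K"]; return np.c_[K[0,0]*p[:,0]/-p[:,2]+K[0,2], K[1,1]*-p[:,1]/-p[:,2]+K[1,2]]
def back(c,uv,z):
    uv=np.atleast_2d(uv).astype(float);K=c["K"]
    d=np.c_[(uv[:,0]-K[0,2])/K[0,0],-(uv[:,1]-K[1,2])/K[1,1],-np.ones(len(uv))]
    d=rot(c["orientation"]).apply(d); z=np.broadcast_to(z,(len(uv),))
    return c["eye"]+d*((z-c["eye"][2])/d[:,2])[:,None]
def crop(c,u0,v0,w,h,s,f,draw=[]):
    im=c["img"][:,:,::-1].copy()[v0:v0+h,u0:u0+w]
    im=cv2.resize(im,None,fx=s,fy=s,interpolation=cv2.INTER_CUBIC)
    for pts,col in draw:
        q=((np.asarray(pts)-[u0,v0]+0.5)*s-0.5)
        cv2.polylines(im,[np.round(q*8).astype(np.int32)],True,col,1,cv2.LINE_AA,3)
    cv2.imwrite("pics/"+f,im)
def T(p,yaw,L):
    return np.asarray(p)+R.from_euler("z",yaw).apply(np.atleast_2d(L))
E
python3 - <<'E'
from h import *
c=ctrl.camera("top");crop(c,220,190,100,75,8,"t_a.png");crop(c,295,200,100,100,6,"t_f.png");crop(c,425,230,60,70,8,"t_c.png");crop(c,215,230,60,70,8,"t_w.png")
s=ctrl.camera("scene");crop(s,250,200,100,100,6,"s_f.png");crop(s,165,210,60,75,8,"s_c.png");crop(s,355,195,60,55,8,"s_w.png")
E
```

```text
(no output)
```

View pics/t_f.png

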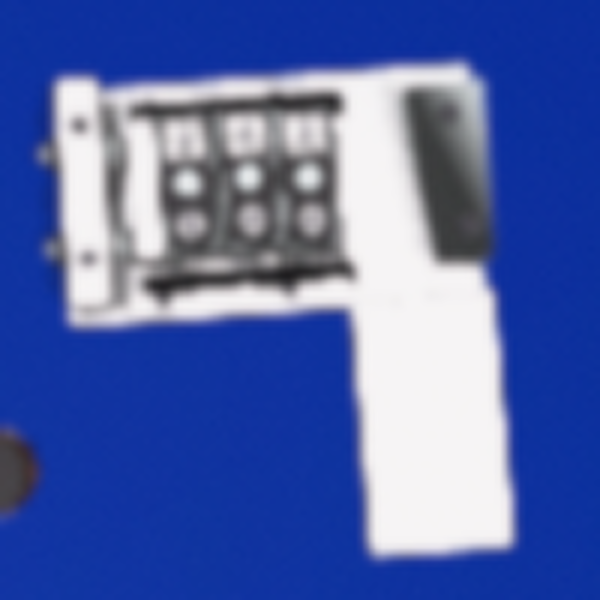

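View pics/t_c.png

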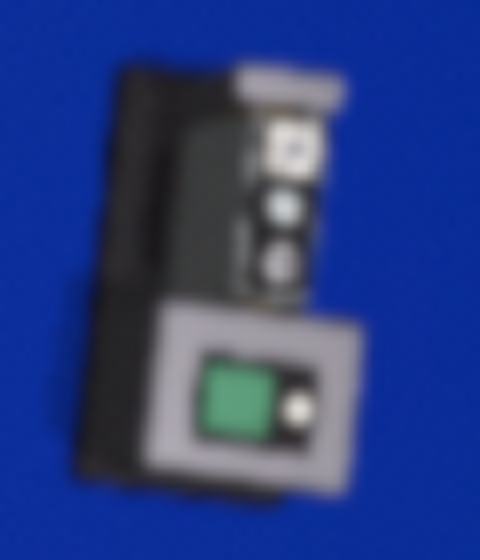

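View pics/t_w.png

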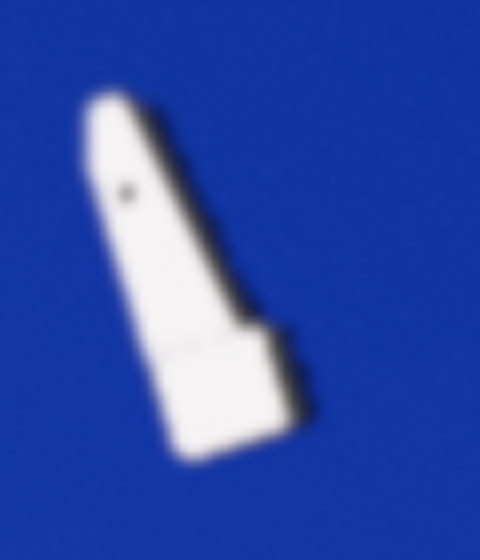

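View pics/s_f.png

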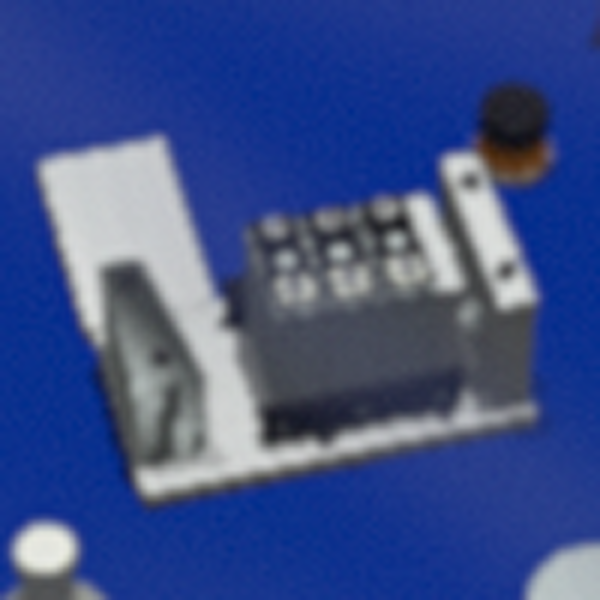

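View pics/s_c.png

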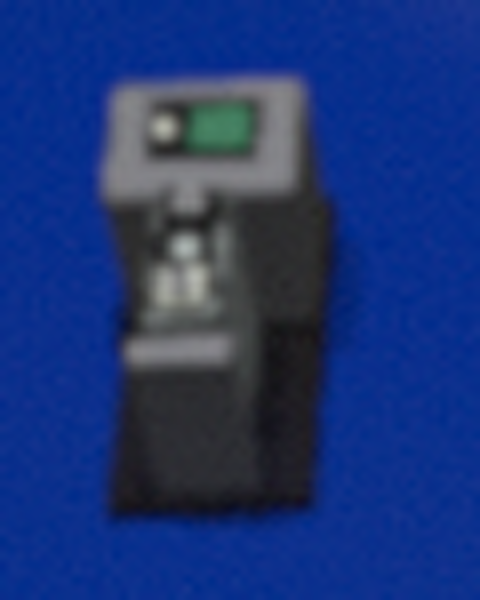

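View pics/s_w.png

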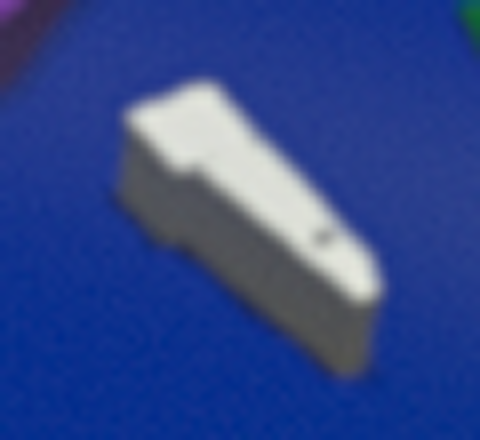

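```bash
cat >> h.py <<'E'
from scipy.optimize import least_squares
def fit(obs,x0,z):
    # obs: list of (cam, uv, local)
    def f(x): return np.concatenate([ (proj(c,T([x[0],x[1],z],x[2],L))-uv).ravel() for c,uv,L in obs])
    r=least_squares(f,x0,loss="soft_l1"); return r.x,f(r.x)
WEDGE=np.array([[63,9],[63,-1],[-27,-15.4],[-27,-23.4],[-63,-23.4],[-63,15],[45,15]])/1000
def at(L,z): L=np.asarray(L)/1.; return np.c_[L,np.full(len(L),z)]
E
python3 - <<'E'
from h import *
np.set_printoptions(precision=4,suppress=True)
t=ctrl.camera("top");s=ctrl.camera("scene")
px=lambda l,u,v,k:(np.array(l,float)+.5)/k-.5+[u,v]
F=at(np.array([[-173,-95],[-173,-30],[55,-98],[-55,98],[-55,-30]])/1e3,.012)
uv=px([[515,547],[370,556],[485,75],[70,325],[352,305]],295,200,6)
xf,r=fit([(t,uv,F)],[.45,.05,0],.002);print("fix",xf,r)
C=at(np.array([[-34.5,35],[-34.5,-35],[-92.5,-35],[-92.5,35]])/1e3,.083)
uvc=px([[165,300],[365,325],[345,495],[145,465]],425,230,8)
uvs=px([[105,195],[300,195],[305,78],[112,82]],165,210,8)
xc,r=fit([(t,uvc,C)],[.45,-.2,0],.002);print("cr",xc,r)
xc2,r=fit([(s,uvs,C[[1,0,3,2]])],[.45,-.2,0],.002);print("cr scene",xc2,r)
W=at(WEDGE,.045)
uvw=px([[105,90],[125,92],[248,322],[272,325],[300,425],[178,462],[85,165]],215,230,8)
xw,r=fit([(t,uvw,W)],[.45,.2,.2],.002);print("we",xw,r)
np.save("p0.npy",[xf,xc,xw])
d=[]
def add(c,x,L): d.append((proj(c,T([x[0],x[1],.002],x[2],L)),(0,255,255)))
for c,n,(a,b,e) in [(t,"t",(295,200,(100,100))),(s,"s",(250,200,(100,100)))]:
    d=[]
    base=np.array([[55,-98],[55,98],[-55,98],[-55,-30],[-173,-30],[-173,-95],[-55,-95],[-55,-98]])/1e3
    add(c,xf,at(base,.012))
    for k in range(3): 
        y0=60-26*k; add(c,xf,at(np.array([[31,y0],[31,y0-26],[-31,y0-26],[-31,y0]])/1e3,.092))
    add(c,xf,at(np.array([[-40,-69.4],[40,-56.6]])/1e3,.072))
    add(c,xf,at(np.array([[34.5,-29],[34.5,70],[-34.5,70],[-34.5,-29]])/1e3,.042))
    crop(c,a,b,*e,6,n+"_f1.png",d)
for c,n,(a,b) in [(t,"t",(425,230)),(s,"s",(165,210))]:
    d=[];add(c,xc,C);add(c,xc,at(np.array([[31,13],[31,-13],[-31,-13],[-31,13]])/1e3,.090)); crop(c,a,b,60,75,8,n+"_c1.png",d)
E
python3 -c "
import cv2,numpy as np
a=[cv2.imread('pics/'+f) for f in ['t_f1.png','s_f1.png']]
cv2.imwrite('pics/m1.png',cv2.resize(np.hstack(a),(800,400)))
a=[cv2.imread('pics/'+f) for f in ['t_c1.png','s_c1.png']]
cv2.imwrite('pics/m2.png',cv2.resize(np.hstack(a),(800,500)))
"
```

```text
fix [0.5711 0.0291 0.0877] [-1.0311  0.3692  0.1208  0.3102 -0.7316 -1.216   2.2205 -0.2057  0.2865
  0.3428]
cr [ 0.5102 -0.2829 -0.1133] [-0.5002 -0.6272  0.5129 -0.1083  0.5472  0.2906 -0.5607  0.375 ]
cr scene [ 0.5138 -0.2782 -0.1025] [-0.3494  0.463  -0.2686 -0.5749  0.2065 -0.1941  0.4371  0.2808]
we [0.4749 0.3177 0.3341] [-0.6272  1.5381  0.342   0.1929 -0.5411  0.9825 -0.7558 -0.2778 -0.4234
 -0.2447  1.4238 -0.5983  1.6728 -0.9746]
```

View pics/m1.png

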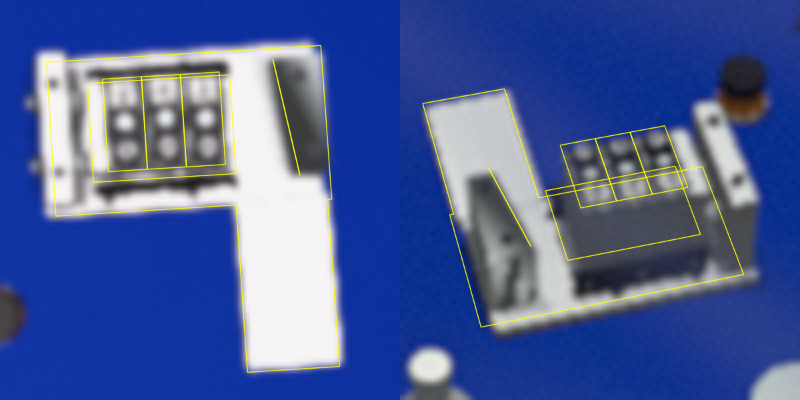

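View pics/m2.png

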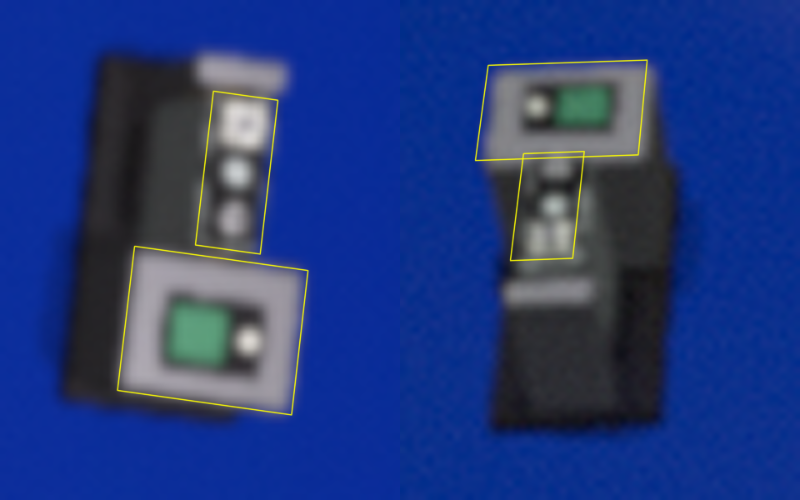

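Top view: the fixture has rail to the right (about (370,228)) and ledge downward. The cradle with the standing cell is at (453,265), the white wedge at (238,264). I'll get close views with the wrist camera, since the far cameras only resolve to a few mm.

```bash
cat >> h.py <<'E'
def psi_of(q):
    tx=rot(q).apply([1,0,0]); return np.arctan2(-tx[1],-tx[0])
def st():
    o=ctrl.get_obs();print("t",round(o["time_s"],2),"tcp",o["eef_pos"].round(4),"psi",round(psi_of(o["eef_rot"]),4),"tilt",(rot(o["eef_rot"]).apply([0,0,1])).round(4),"F",o["wrist_force"].round(1),"op",round(o["opening"]*85.4,1),"q",o["q"].round(2));return o
def go(P,psi=None):
    "print tool-frame shift from current pose (after yaw turn first)"
    o=st();p0=psi_of(o["eef_rot"])
    if psi is None: psi=p0
    d=np.asarray(P)-o["eef_pos"]
    tx=np.array([-np.cos(psi),-np.sin(psi),0]);ty=np.array([-np.sin(psi),np.cos(psi),0])
    a=-(psi-p0)
    print("turn_z",round(a,4),"then shift",[round(float(v),4) for v in (d@tx,d@ty,-d[2])],"len",round(float(np.linalg.norm(d)),3))
def look(z):
    o=ctrl.get_obs();c=ctrl.camera("wrist")
    Rt=rot(o["eef_rot"]);return Rt.inv().apply(c["eye"]-o["eef_pos"]),Rt.inv().apply(back(c,[[320,240],[320,330],[0,0],[640,0]],z)-o["eef_pos"])
E
python3 - <<'E'
from h import *
np.set_printoptions(precision=4,suppress=True)
for z in (0,.09): print(look(z))
p=np.load("p0.npy");print(p)
# want wedge centre at tool offset ~ (0.09,0)
go([p[2,0]+.09,p[2,1],.23],0.0)
E
```

```text
(array([ 0.0822, -0.0013, -0.1433]), array([[-0.0412,  0.0002,  0.2311],
       [-0.1432,  0.0003,  0.2311],
       [ 0.1675, -0.2645,  0.2312],
       [ 0.1674,  0.264 ,  0.231 ]]))
(array([ 0.0822, -0.0013, -0.1433]), array([[-0.0115, -0.0002,  0.1412],
       [-0.089 , -0.0001,  0.1412],
       [ 0.147 , -0.2013,  0.1412],
       [ 0.147 ,  0.2002,  0.1411]]))
[[ 0.5711  0.0291  0.0877]
 [ 0.5102 -0.2829 -0.1133]
 [ 0.4749  0.3177  0.3341]]
t 0.45 tcp [0.1349 0.5589 0.2312] psi -0.2368 tilt [-0.0001 -0.0001 -1.    ] F [-0.3  0.  -0.3] op 85.3 q [ 1.13  0.18  1.61  0.    1.35 -0.21]
turn_z -0.2368 then shift [-0.43, -0.2413, 0.0012] len 0.493
```

>>> {"method": "apply_moves", "body": {
  "plan": [
    {"translation": [0, 0, 0], "angular": [0, 0, -0.118], "hand": 0.085},
    {"translation": [0, 0, 0], "angular": [0, 0, -0.118], "hand": 0.085},
    {"translation": [-0.046, -0.03, 0], "angular": [0, 0, 0], "hand": 0.085},
    {"translation": [-0.046, -0.03, 0], "angular": [0, 0, 0], "hand": 0.085},
    {"translation": [-0.046, -0.03, 0], "angular": [0, 0, 0], "hand": 0.085},
    {"translation": [-0.046, -0.03, 0], "angular": [0, 0, 0], "hand": 0.085},
    {"translation": [-0.046, -0.03, 0], "angular": [0, 0, 0], "hand": 0.085},
    {"translation": [-0.046, -0.03, 0], "angular": [0, 0, 0], "hand": 0.085},
    {"translation": [-0.046, -0.03, 0], "angular": [0, 0, 0], "hand": 0.085},
    {"translation": [-0.046, -0.03, 0], "angular": [0, 0, 0], "hand": 0.085}
  ]
}}

```text
time_s: 1.7
eef_pos: [0.5042, 0.3175, 0.2315]
eef_rot: [0.0, 0.0, 1.0, 0.0]
wrist_force: [-0.2, -0.3, -0.3]
opening: 0.994
```

Run:
```python
from h import *
st();c=ctrl.camera("wrist");cv2.imwrite("pics/w1.png",c["img"][:,:,::-1])
p=np.load("p0.npy");print(proj(c,T([*p[2,:2],.002],p[2,2],at(WEDGE,.045))).round(0).tolist())
```

```text
t 1.7 tcp [0.5042 0.3175 0.2315] psi -0.0009 tilt [ 4.e-04  3.e-04 -1.e+00] F [-0.2 -0.3 -0.3] op 84.9 q [ 0.36  0.23  1.55  0.    1.36 -1.21]
[[354.0, 242.0], [343.0, 245.0], [291.0, 152.0], [282.0, 155.0], [266.0, 111.0], [312.0, 94.0], [354.0, 221.0]]
```

View pics/w1.png

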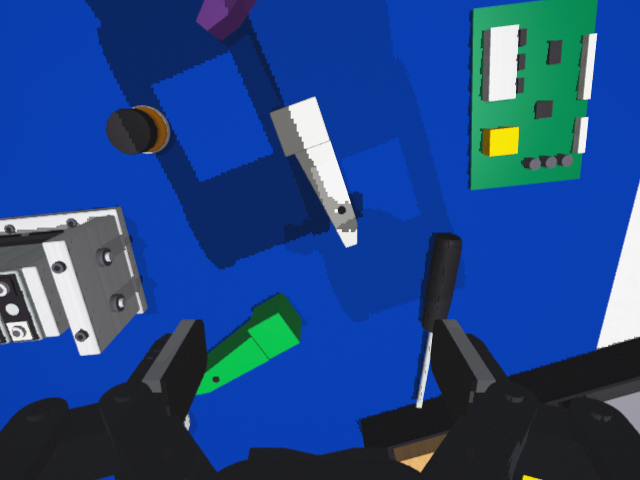

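Wrist view: the white wedge has its heel at about (297,125) and its thin end at (350,243). The green look-alike is at (255,345), the purple one at (225,15). I'll refine on a zoomed crop and go to the fixture next.

Run:
```python
from h import *
c=ctrl.camera("wrist");crop(c,260,85,110,170,4,"w1z.png")
go([.575,.03,.25],0.088)
```

```text
t 1.8 tcp [0.5069 0.3152 0.2312] psi -0.0062 tilt [ 0.0019 -0.001  -1.    ] F [-0.7 -0.1  1.4] op 85.4 q [ 0.36  0.23  1.55 -0.    1.36 -1.21]
turn_z -0.0942 then shift [-0.0428, -0.2901, -0.0188] len 0.294
```

View pics/w1z.png

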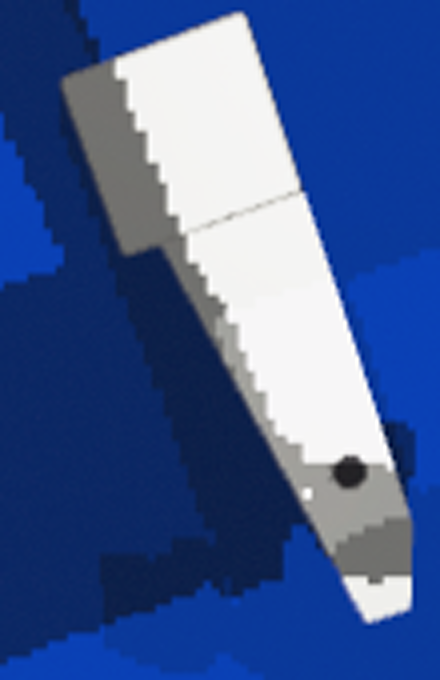

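Run:
```python
from h import *
np.set_printoptions(precision=4,suppress=True)
c=ctrl.camera("wrist")
uv=(np.array([[368,622],[162,243],[125,255],[62,80],[242,12],[411,518]],float)+.5)/4-.5+[260,85]
x,r=fit([(c,uv,at(WEDGE[[1,2,3,4,5,6]],.045))],[.47,.32,.33],.002);print(x,r.round(1))
np.save("wedge.npy",x)
st()
```

```text
[0.4729 0.3225 0.3345] [-0.1 -0.2 -0.1  0.1 -0.2  0.5 -0.8 -0.2  0.6 -0.9  0.5  0.9]
t 1.85 tcp [0.5046 0.3168 0.231 ] psi -0.0049 tilt [-0.     -0.0002 -1.    ] F [-1.1  1.2 -0.5] op 85.0 q [ 0.36  0.23  1.55 -0.    1.36 -1.2 ]
```

>>> {"method": "apply_moves", "body": {
  "plan": [
    {"translation": [0, 0, 0], "angular": [0, 0, -0.094], "hand": 0.085},
    {"translation": [-0.006, -0.042, -0.002], "angular": [0, 0, 0], "hand": 0.085},
    {"translation": [-0.006, -0.042, -0.003], "angular": [0, 0, 0], "hand": 0.085},
    {"translation": [-0.006, -0.042, -0.003], "angular": [0, 0, 0], "hand": 0.085},
    {"translation": [-0.006, -0.042, -0.003], "angular": [0, 0, 0], "hand": 0.085},
    {"translation": [-0.006, -0.042, -0.003], "angular": [0, 0, 0], "hand": 0.085},
    {"translation": [-0.006, -0.042, -0.003], "angular": [0, 0, 0], "hand": 0.085},
    {"translation": [-0.006, -0.038, -0.002], "angular": [0, 0, 0], "hand": 0.085},
    {"translation": [0, 0, 0], "angular": [0, 0, 0], "hand": 0.085}
  ]
}}

```text
time_s: 2.98
eef_pos: [0.5716, 0.0327, 0.2505]
eef_rot: [0.0, -0.045, 0.999, -0.0]
wrist_force: [0.5, 0.5, 0.4]
opening: 0.994
```

Run:
```python
from h import *
st();c=ctrl.camera("wrist");cv2.imwrite("pics/w2.png",c["img"][:,:,::-1])
```

```text
t 2.98 tcp [0.5716 0.0327 0.2505] psi 0.091 tilt [ 3.e-04 -2.e-04 -1.e+00] F [0.5 0.5 0.4] op 84.9 q [-0.15  0.16  1.59 -0.    1.39 -1.81]
```

View pics/w2.png

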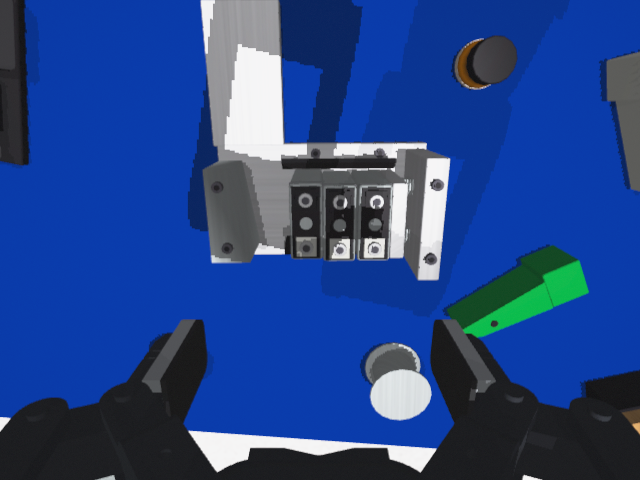

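Wrist view of the fixture: rail at (230,210), the three cells at (306,222), (340,222) and (374,222), plate block at (430,215), ledge up at (245,70). Next a zoom for corners.

Run:
```python
from h import *
c=ctrl.camera("wrist");crop(c,195,130,265,160,3,"w2z.png")
go([.54,-.281,.26],-0.11)
```

```text
t 3.08 tcp [0.571  0.0349 0.2502] psi 0.0934 tilt [-5.e-04  7.e-04 -1.e+00] F [ 0.7  0.2 -0.1] op 85.0 q [-0.15  0.16  1.59  0.    1.39 -1.81]
turn_z 0.2034 then shift [-0.0039, -0.3174, -0.0098] len 0.318
```

View pics/w2z.png

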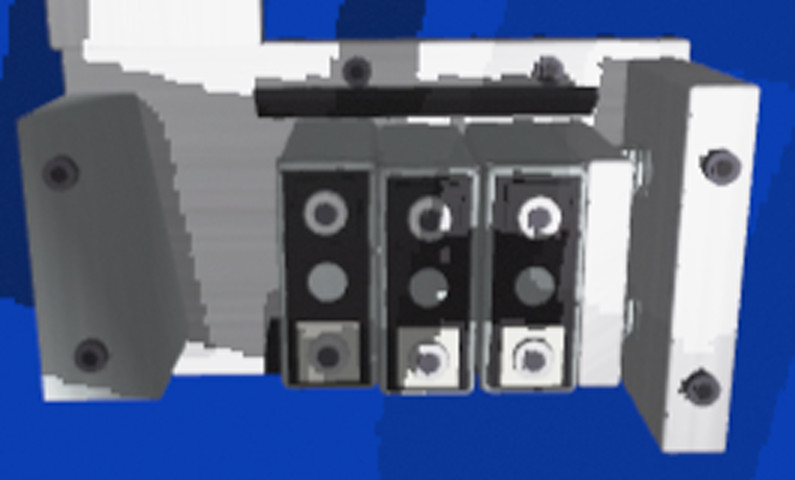

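Run:
```python
from h import *
np.set_printoptions(precision=4,suppress=True)
c=ctrl.camera("wrist")
px=lambda l:(np.array(l,float)+.5)/3-.5+[195,130]
L=np.array([[-40,-69.4,12],[40,-56.6,12],[40,-56.6,72],[-55,-30,12],[-55,98,12],[-40,-69.4,12]])/1e3
uv=px([[135,95],[185,345],[165,398],[262,42],[690,42],[135,95]])
x,r=fit([(c,uv,L)],[.57,.03,.088],.002);print("fix",x,r.reshape(-1,2).round(1).tolist())
print("backedge",proj(c,T([*x[:2],.002],x[2],np.array([[55,-45,12],[55,-60,12],[-55,-98,12]])/1e3)).tolist(), px([[265,374],[175,374],[65,45]]).tolist())
np.save("fix.npy",x)
Q=at(np.array([[-31,-13],[-31,13],[31,-13],[31,13]])/1e3,.092)
for n,k in dict(c=[[281,165],[374,165],[285,388],[374,388]],b=[[383,172],[474,172],[385,392],[474,392]],a=[[487,167],[580,165],[485,390],[578,390]]).items():
    xx,r=fit([(c,px(k),Q)],[.57,.03,.088],.002)
    loc=R.from_euler("z",-x[2]).apply([xx[0]-x[0],xx[1]-x[1],0])
    print(n,xx,loc[:2]*1000,xx[2]-x[2],r.round(1)); np.save(f"cell_{n}.npy",xx)
```

```text
fix [0.5748 0.03   0.0995] [[0.8, -0.3], [2.3, -3.3], [-1.0, 0.9], [-0.4, 0.8], [-5.7, -0.0], [0.8, -0.3]]
backedge [[270.7584859991764, 255.21292277477997], [256.0694417851178, 255.29510703610234], [208.71002855322433, 144.91486526280926]] [[283.0, 254.33333333333331], [253.0, 254.33333333333331], [216.33333333333334, 144.66666666666666]]
c [0.5742 0.0227 0.0915] [-1.3051 -7.2054] -0.007978754951395328 [-1.7 -0.9  1.6 -0.8 -1.2  1.1  1.3  1.1]
b [0.5733 0.049  0.1109] [ 0.4229 19.1037] 0.01138140073994294 [-1.8 -0.8  2.1 -1.4 -1.3  1.8  1.2  1.3]
a [0.5696 0.0759 0.1235] [-0.5903 46.1989] 0.02403184049279536 [-1.3 -0.4  2.  -0.8 -0.7  1.3  0.5  0.4]
```

>>> {"method": "apply_moves", "body": {
  "plan": [
    {"translation": [0, 0, 0], "angular": [0, 0, 0.102], "hand": 0.085},
    {"translation": [0, 0, 0], "angular": [0, 0, 0.102], "hand": 0.085},
    {"translation": [-0.001, -0.045, -0.002], "angular": [0, 0, 0], "hand": 0.085},
    {"translation": [-0.001, -0.045, -0.002], "angular": [0, 0, 0], "hand": 0.085},
    {"translation": [-0.001, -0.045, -0.002], "angular": [0, 0, 0], "hand": 0.085},
    {"translation": [-0.001, -0.045, -0.002], "angular": [0, 0, 0], "hand": 0.085},
    {"translation": [0, -0.045, -0.002], "angular": [0, 0, 0], "hand": 0.085},
    {"translation": [0, -0.045, 0], "angular": [0, 0, 0], "hand": 0.085},
    {"translation": [0, -0.047, 0], "angular": [0, 0, 0], "hand": 0.085},
    {"translation": [0, 0, 0], "angular": [0, 0, 0], "hand": 0.085}
  ]
}}

```text
time_s: 4.38
eef_pos: [0.5402, -0.283, 0.2599]
eef_rot: [-0.0, 0.056, 0.998, -0.0]
wrist_force: [-0.4, 1.7, 0.0]
opening: 0.993
```

Run:
```python
from h import *
st();c=ctrl.camera("wrist");cv2.imwrite("pics/w3.png",c["img"][:,:,::-1]);crop(c,220,90,200,220,3,"w3z.png")
```

```text
t 4.38 tcp [ 0.5402 -0.283   0.2599] psi -0.1127 tilt [-4.e-04 -1.e-04 -1.e+00] F [-0.4  1.7  0. ] op 84.8 q [-0.68  0.24  1.48 -0.    1.42 -2.13]
```

View pics/w3.png

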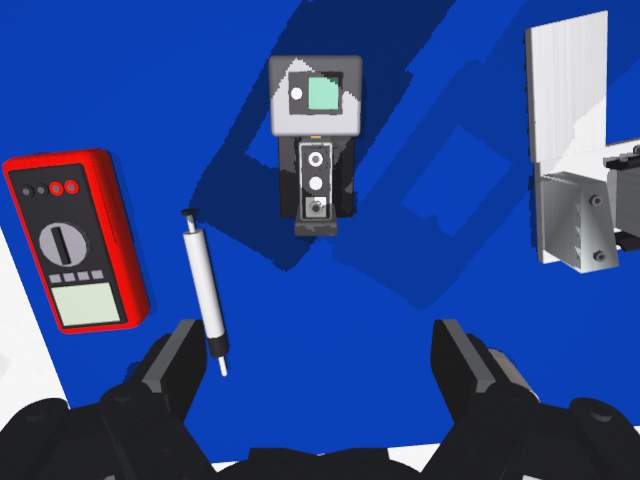

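View pics/w3z.png

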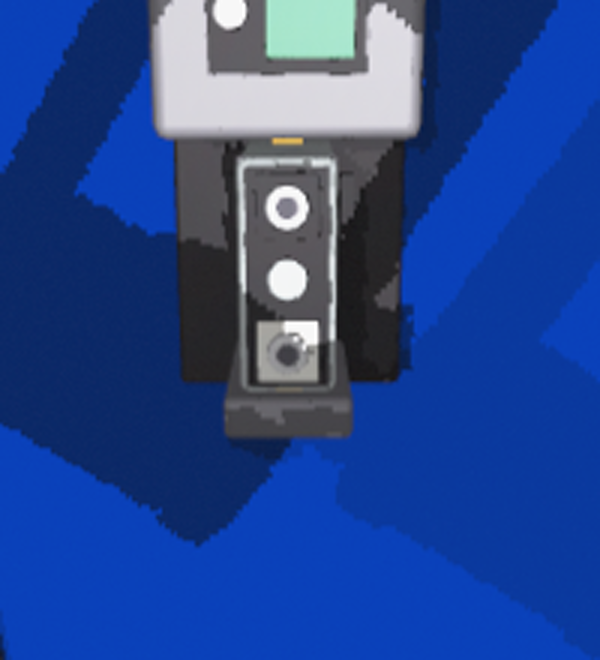

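Run:
```python
from h import *
np.set_printoptions(precision=4,suppress=True)
c=ctrl.camera("wrist")
px=lambda l:(np.array(l,float)+.5)/3-.5+[220,90]
Q=at(np.array([[-31,13],[-31,-13],[31,13],[31,-13]])/1e3,.090)
xx,r=fit([(c,px([[337,158],[239,157],[334,391],[241,391]]),Q)],[.51,-.28,-.11],.002);print(xx,r.round(1))
C=at(np.array([[-34.5,35],[-34.5,-35],[-92.5,-35],[-92.5,35]])/1e3,.083)
x2,r=fit([(c,np.array([[361,136],[271,136],[270,55],[361,55]]),C)],[.51,-.28,-.11],.002);print(x2,r.round(1))
np.save("newcell.npy",xx)
go([*((xx[:2]+x2[:2])/2),.12],(xx[2]+x2[2])/2)
```

```text
[ 0.5125 -0.2817 -0.1159] [ 0.7 -0.4 -0.7 -0.2  0.5  0.4 -0.5  0.3]
[ 0.5126 -0.2813 -0.1108] [ 0.   0.6 -0.1  0.6 -2.1 -0.5  2.7 -0.5]
t 4.47 tcp [ 0.5406 -0.2803  0.26  ] psi -0.1101 tilt [-0.0004  0.0011 -1.    ] F [ 0.6  1.1 -0.4] op 85.1 q [-0.67  0.23  1.49  0.    1.42 -2.13]
turn_z 0.0033 then shift [0.0278, -0.0044, 0.14] len 0.143
```

Cell and housing fits agree: (0.5125, -0.2815), yaw about -0.11. I'm going down over the broad sides and gripping at about 60 mm of cell height.

>>> {"method": "apply_moves", "body": {
  "plan": [
    {"translation": [0.014, -0.0015, 0.04], "angular": [0, 0, 0], "hand": 0.085},
    {"translation": [0.0138, -0.0015, 0.04], "angular": [0, 0, 0], "hand": 0.085},
    {"translation": [0, 0, 0.04], "angular": [0, 0, 0], "hand": 0.085},
    {"translation": [0, 0, 0.03], "angular": [0, 0, 0], "hand": 0.085},
    {"translation": [0, 0, 0.03], "angular": [0, 0, 0], "hand": 0.085},
    {"translation": [0, 0, 0.025], "angular": [0, 0, 0], "hand": 0.085},
    {"translation": [0, 0, 0], "angular": [0, 0, 0], "hand": 0.085}
  ]
}}

```text
time_s: 5.35
eef_pos: [0.5116, -0.2783, 0.0534]
eef_rot: [-0.002, 0.054, 0.999, 0.002]
wrist_force: [0.8, -0.2, -0.1]
opening: 0.993
```

Run:
```python
from h import *
st();c=ctrl.camera("wrist");cv2.imwrite("pics/w4.png",c["img"][:,:,::-1])
```

```text
t 5.35 tcp [ 0.5116 -0.2783  0.0534] psi -0.1084 tilt [-0.0036  0.0034 -1.    ] F [ 0.8 -0.2 -0.1] op 84.8 q [-0.7   0.42  1.7   0.    1.03 -2.16]
```

View pics/w4.png

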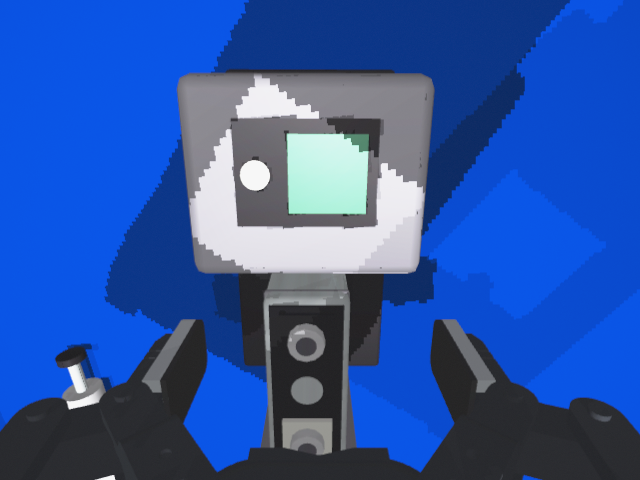

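The cell centre is at column 307 against the finger midpoint at 320, about 3.3 mm towards -y, and the TCP reading agrees. I'll shift, then close.

>>> {"method": "apply_moves", "body": {
  "plan": [
    {"translation": [0, -0.0033, 0], "angular": [0, 0, 0], "hand": 0.085},
    {"translation": [0, 0, 0], "angular": [0, 0, 0], "hand": 0.04},
    {"translation": [0, 0, 0], "angular": [0, 0, 0], "hand": 0.01},
    {"translation": [0, 0, 0], "angular": [0, 0, 0], "hand": 0.01},
    {"translation": [0, 0, 0], "angular": [0, 0, 0], "hand": 0.01},
    {"translation": [0, 0, 0], "angular": [0, 0, 0], "hand": 0.01},
    {"translation": [0, 0, 0], "angular": [0, 0, 0], "hand": 0.01}
  ]
}}

```text
time_s: 6.28
eef_pos: [0.5121, -0.2849, 0.0555]
eef_rot: [0.0, 0.055, 0.998, -0.0]
wrist_force: [-1.3, 0.3, 3.0]
opening: 0.292
```

Run:
```python
from h import *
st();c=ctrl.camera("wrist");cv2.imwrite("pics/w5.png",c["img"][:,:,::-1])
```

```text
t 6.28 tcp [ 0.5121 -0.2849  0.0555] psi -0.1108 tilt [ 0.e+00 -1.e-04 -1.e+00] F [-1.3  0.3  3. ] op 24.9 q [-0.71  0.42  1.7  -0.    1.03 -2.17]
```

View pics/w5.png

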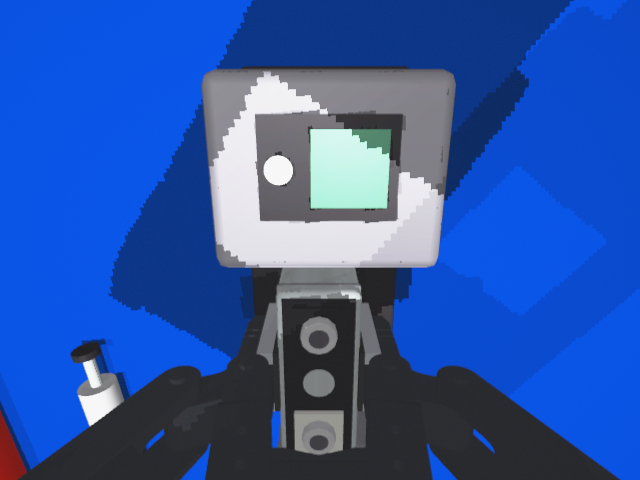

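>>> {"method": "apply_moves", "body": {
  "plan": [
    {"translation": [0, 0, -0.02], "angular": [0, 0, 0], "hand": 0.01},
    {"translation": [0, 0, -0.03], "angular": [0, 0, 0], "hand": 0.01},
    {"translation": [0, 0, -0.03], "angular": [0, 0, 0], "hand": 0.01},
    {"translation": [0, 0, -0.03], "angular": [0, 0, 0], "hand": 0.01},
    {"translation": [0, 0, 0], "angular": [0, 0, 0], "hand": 0.01}
  ]
}}

```text
time_s: 6.95
eef_pos: [0.5137, -0.2861, 0.1688]
eef_rot: [0.003, 0.055, 0.998, -0.002]
wrist_force: [-0.0, 0.7, -2.1]
opening: 0.297
```

Run:
```python
from h import *
o=st();c=ctrl.camera("wrist");cv2.imwrite("pics/w6.png",c["img"][:,:,::-1])
go([.662,-.282,.165],.094)
```

```text
t 6.95 tcp [ 0.5137 -0.2861  0.1688] psi -0.1107 tilt [ 0.0049 -0.0042 -1.    ] F [-0.   0.7 -2.1] op 25.4 q [-0.71  0.27  1.64  0.    1.23 -2.17]
t 7.0 tcp [ 0.5127 -0.2853  0.1666] psi -0.1107 tilt [ 0.0021 -0.0018 -1.    ] F [-0.5  0.8 -3. ] op 25.6 q [-0.71  0.27  1.64 -0.    1.23 -2.17]
turn_z -0.2047 then shift [-0.149, -0.0108, 0.0016] len 0.149
```

View pics/w6.png

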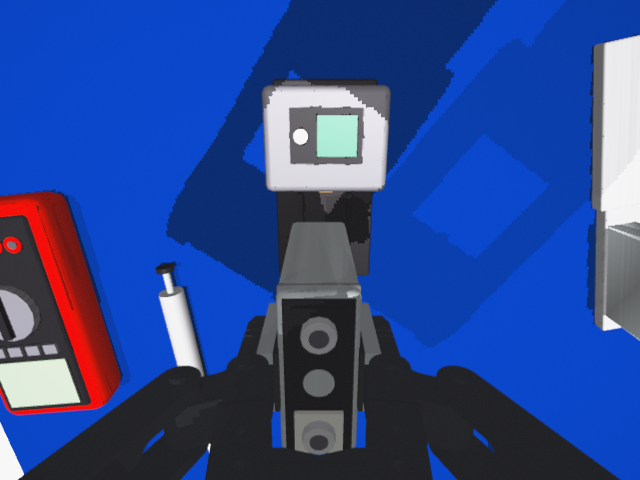

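>>> {"method": "apply_moves", "body": {
  "plan": [
    {"translation": [-0.037, 0.005, 0], "angular": [0, 0, 0], "hand": 0.01},
    {"translation": [-0.037, 0.005, 0], "angular": [0, 0, 0], "hand": 0.01},
    {"translation": [-0.037, 0.005, 0], "angular": [0, 0, 0], "hand": 0.01},
    {"translation": [-0.037, 0.004, 0], "angular": [0, 0, 0], "hand": 0.01},
    {"translation": [0, 0, 0.01], "angular": [0, 0, -0.102], "hand": 0.01},
    {"translation": [0, 0, 0.02], "angular": [0, 0, -0.102], "hand": 0.01},
    {"translation": [0, 0, 0.03], "angular": [0, 0, 0], "hand": 0.01},
    {"translation": [0, 0, 0.03], "angular": [0, 0, 0], "hand": 0.01},
    {"translation": [0, 0, 0.02], "angular": [0, 0, 0], "hand": 0.01},
    {"translation": [0, 0, 0.004], "angular": [0, 0, 0], "hand": 0.01}
  ]
}}

```text
time_s: 8.25
eef_pos: [0.6596, -0.2813, 0.0481]
eef_rot: [-0.002, -0.047, 0.999, 0.001]
wrist_force: [-0.2, 0.3, -2.4]
opening: 0.294
```

>>> {"method": "apply_moves", "body": {
  "plan": [
    {"translation": [0, 0, 0], "angular": [0, 0, 0], "hand": 0.01},
    {"translation": [0, 0, 0.003], "angular": [0, 0, 0], "hand": 0.01},
    {"translation": [0, 0, 0], "angular": [0, 0, 0], "hand": 0.01}
  ]
}}

```text
time_s: 8.62
eef_pos: [0.6617, -0.2826, 0.0492]
eef_rot: [0.001, -0.047, 0.999, -0.0]
wrist_force: [-0.1, 0.3, -1.4]
opening: 0.297
```

Run:
```python
from h import *
o=st();c=ctrl.camera("scene");crop(c,150,200,220,150,3,"s7.png")
```

```text
t 8.62 tcp [ 0.6617 -0.2826  0.0492] psi 0.0932 tilt [ 1.1e-03 -7.0e-04 -1.0e+00] F [-0.1  0.3 -1.4] op 25.4 q [-0.57  0.68  1.31  0.    1.15 -2.23]
```

View pics/s7.png

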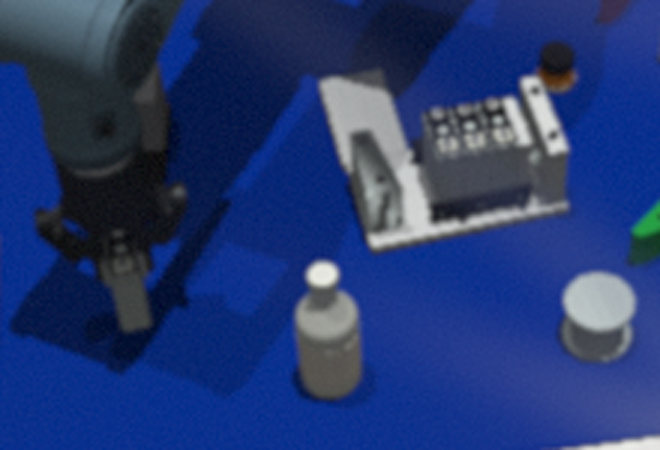

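>>> {"method": "apply_moves", "body": {
  "plan": [
    {"translation": [0, 0, 0.0015], "angular": [0, 0, 0], "hand": 0.01},
    {"translation": [0, 0, 0.0015], "angular": [0, 0, 0], "hand": 0.01},
    {"translation": [0, 0, 0], "angular": [0, 0, 0], "hand": 0.01}
  ]
}}

```text
time_s: 9.05
eef_pos: [0.6615, -0.2825, 0.0456]
eef_rot: [0.0, -0.047, 0.999, -0.0]
wrist_force: [0.0, 0.8, -0.4]
opening: 0.299
```

>>> {"method": "apply_moves", "body": {
  "plan": [
    {"translation": [0, 0, 0.001], "angular": [0, 0, 0], "hand": 0.01},
    {"translation": [0, 0, 0], "angular": [0, 0, 0], "hand": 0.01}
  ]
}}

```text
time_s: 9.3
eef_pos: [0.6616, -0.2825, 0.0455]
eef_rot: [0.0, -0.047, 0.999, -0.0]
wrist_force: [-2.3, 0.5, 4.1]
opening: 0.299
```

Touched down (+4 N). Release, rise, and turn a quarter for the narrow-side grip.

>>> {"method": "apply_moves", "body": {
  "plan": [
    {"translation": [0, 0, 0], "angular": [0, 0, 0], "hand": 0.05},
    {"translation": [0, 0, 0], "angular": [0, 0, 0], "hand": 0.085},
    {"translation": [0, 0, 0], "angular": [0, 0, 0], "hand": 0.085},
    {"translation": [0, 0, 0], "angular": [0, 0, 0], "hand": 0.085},
    {"translation": [0, 0, 0], "angular": [0, 0, 0], "hand": 0.085},
    {"translation": [0, 0, -0.02], "angular": [0, 0, 0], "hand": 0.085},
    {"translation": [0, 0, -0.04], "angular": [0, 0, 0], "hand": 0.085},
    {"translation": [0, 0, -0.04], "angular": [0, 0, 0], "hand": 0.085},
    {"translation": [0, 0, -0.02], "angular": [0, 0, 0], "hand": 0.085},
    {"translation": [0, 0, 0], "angular": [0, 0, 0], "hand": 0.085}
  ]
}}

```text
time_s: 10.55
eef_pos: [0.6624, -0.2829, 0.167]
eef_rot: [0.002, -0.047, 0.999, -0.001]
wrist_force: [-0.5, -0.8, -0.5]
opening: 0.993
```

>>> {"method": "apply_moves", "body": {
  "plan": [
    {"translation": [0, 0, 0], "angular": [0, 0, 0.157], "hand": 0.085},
    {"translation": [0, 0, 0], "angular": [0, 0, 0.157], "hand": 0.085},
    {"translation": [0, 0, 0], "angular": [0, 0, 0.157], "hand": 0.085},
    {"translation": [0, 0, 0], "angular": [0, 0, 0.157], "hand": 0.085},
    {"translation": [0, 0, 0], "angular": [0, 0, 0.157], "hand": 0.085},
    {"translation": [0, 0, 0], "angular": [0, 0, 0.157], "hand": 0.085},
    {"translation": [0, 0, 0], "angular": [0, 0, 0.157], "hand": 0.085},
    {"translation": [0, 0, 0], "angular": [0, 0, 0.157], "hand": 0.085},
    {"translation": [0, 0, 0], "angular": [0, 0, 0.157], "hand": 0.085},
    {"translation": [0, 0, 0], "angular": [0, 0, 0.157], "hand": 0.085}
  ]
}}

```text
time_s: 11.8
eef_pos: [0.6601, -0.2816, 0.1614]
eef_rot: [-0.002, 0.675, 0.738, -0.0]
wrist_force: [-0.4, 0.1, -0.1]
opening: 0.993
```

Run:
```python
from h import *
o=st();c=ctrl.camera("wrist");cv2.imwrite("pics/w8.png",c["img"][:,:,::-1])
```

```text
t 11.8 tcp [ 0.6601 -0.2816  0.1614] psi -1.482 tilt [-0.0036  0.0023 -1.    ] F [-0.4  0.1 -0.1] op 84.8 q [-0.57  0.55  1.26 -0.    1.33 -0.66]
```

View pics/w8.png

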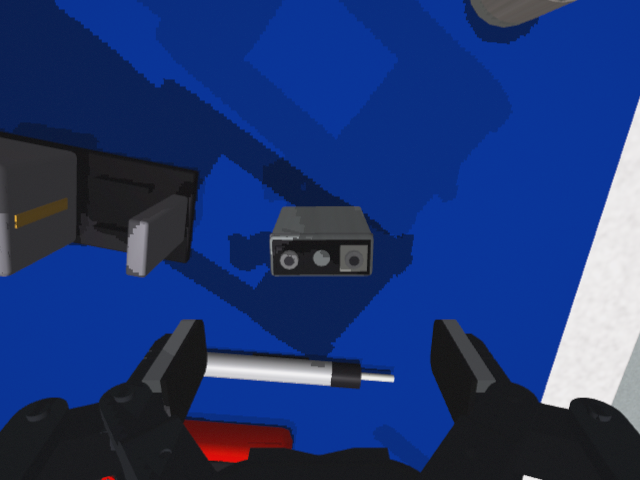

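The cell stands upright on the mat (top face columns 271–373, rows 236–275). I'll measure it for the regrip.

Run:
```python
from h import *
np.set_printoptions(precision=4,suppress=True)
c=ctrl.camera("wrist");crop(c,255,190,135,100,5,"w8z.png")
```

```text
(no output)
```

View pics/w8z.png

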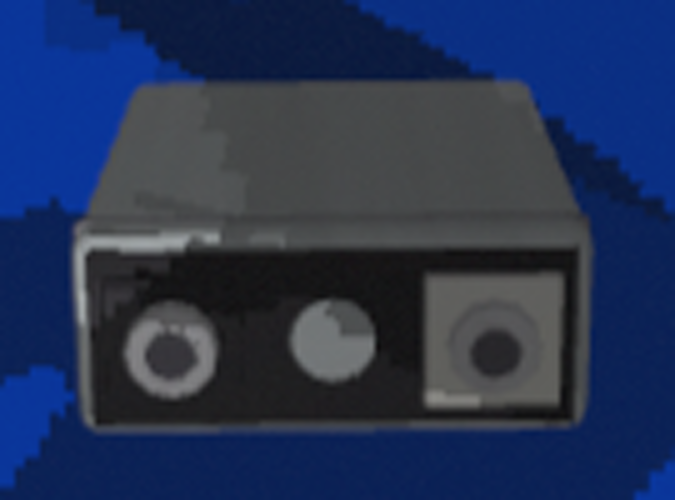

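Run:
```python
from h import *
np.set_printoptions(precision=4,suppress=True)
c=ctrl.camera("wrist")
px=lambda l:(np.array(l,float)+.5)/5-.5+[255,190]
Q=at(np.array([[-31,13],[31,13],[31,-13],[-31,-13]])/1e3,.080)
x,r=fit([(c,px([[74,222],[592,220],[586,428],[84,431]]),Q)],[.66,-.28,.09],.002);print(x,r.round(1))
B=at(np.array([[-31,13],[31,13]])/1e3,.0)
print(proj(c,T([*x[:2],.002],x[2],B)),px([[140,82],[528,82]]))
go([x[0],x[1],.043],x[2]-np.pi/2)
```

```text
[ 0.6616 -0.2834  0.0998] [-0.7  0.6  0.9  0.4  0.5 -0.4 -0.7 -0.5]
[[281.1186 204.1073]
 [360.55   203.6214]] [[282.6 206. ]
 [360.2 206. ]]
t 11.95 tcp [ 0.6603 -0.2818  0.162 ] psi -1.4742 tilt [-0.0029  0.0018 -1.    ] F [ 0.1 -0.3 -0.1] op 84.8 q [-0.57  0.55  1.26 -0.    1.33 -0.66]
turn_z -0.0032 then shift [-0.0017, 0.0011, 0.119] len 0.119
```

>>> {"method": "apply_moves", "body": {
  "plan": [
    {"translation": [-0.0017, 0.001, 0.03], "angular": [0, 0, 0], "hand": 0.085},
    {"translation": [0, 0, 0.03], "angular": [0, 0, 0], "hand": 0.085},
    {"translation": [0, 0, 0.03], "angular": [0, 0, 0], "hand": 0.085},
    {"translation": [0, 0, 0.025], "angular": [0, 0, 0], "hand": 0.085},
    {"translation": [0, 0, 0.006], "angular": [0, 0, 0], "hand": 0.085},
    {"translation": [0, 0, 0], "angular": [0, 0, 0], "hand": 0.065},
    {"translation": [0, 0, 0], "angular": [0, 0, 0], "hand": 0.04},
    {"translation": [0, 0, 0], "angular": [0, 0, 0], "hand": 0.04},
    {"translation": [0, 0, 0], "angular": [0, 0, 0], "hand": 0.04},
    {"translation": [0, 0, 0], "angular": [0, 0, 0], "hand": 0.04}
  ]
}}

```text
time_s: 13.2
eef_pos: [0.6629, -0.2842, 0.0443]
eef_rot: [0.001, 0.673, 0.74, 0.0]
wrist_force: [-0.3, -0.3, 3.6]
opening: 0.717
```

Run:
```python
from h import *
o=st();c=ctrl.camera("wrist");cv2.imwrite("pics/w9.png",c["img"][:,:,::-1])
```

```text
t 13.2 tcp [ 0.6629 -0.2842  0.0443] psi -1.4766 tilt [ 1.2e-03 -8.0e-04 -1.0e+00] F [-0.3 -0.3  3.6] op 61.2 q [-0.57  0.69  1.31 -0.    1.15 -0.66]
```

View pics/w9.png

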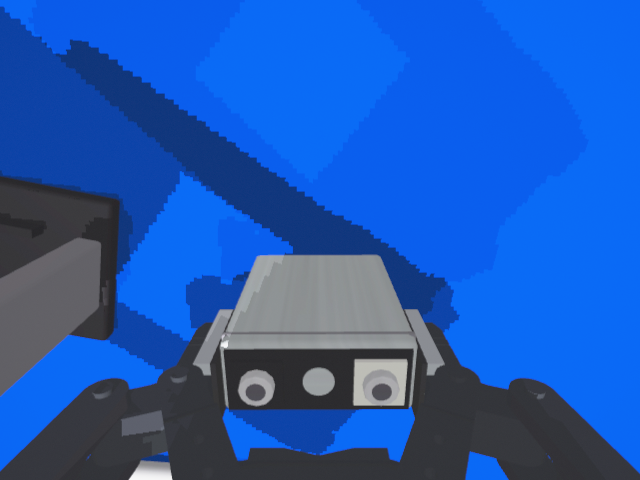

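>>> {"method": "apply_moves", "body": {
  "plan": [
    {"translation": [0, 0, -0.015], "angular": [0, 0, 0], "hand": 0.04},
    {"translation": [0, 0, -0.035], "angular": [0, 0, 0], "hand": 0.04},
    {"translation": [0, 0, -0.04], "angular": [0, 0, 0], "hand": 0.04},
    {"translation": [0, 0, -0.04], "angular": [0, 0, 0], "hand": 0.04},
    {"translation": [0, 0, -0.04], "angular": [0, 0, 0], "hand": 0.04},
    {"translation": [0, 0, 0], "angular": [0, 0, 0], "hand": 0.04}
  ]
}}

```text
time_s: 14.0
eef_pos: [0.6645, -0.2851, 0.219]
eef_rot: [0.004, 0.673, 0.74, 0.001]
wrist_force: [0.1, 0.8, -2.1]
opening: 0.718
```

Run:
```python
from h import *
t=ctrl.camera("top");s=ctrl.camera("scene")
print(back(t,[[400,153]],.152),back(s,[[257,293]],.152))
go([.577,-.0057,.215],.097-np.pi/2)
```

```text
[[ 0.76647656 -0.1089011   0.152     ]] [[ 0.7757853  -0.10810858  0.152     ]]
t 14.1 tcp [ 0.6622 -0.2838  0.2132] psi -1.4768 tilt [-1.e-04  1.e-04 -1.e+00] F [-0.5 -0.3 -2.6] op 61.2 q [-0.57  0.51  1.21 -0.    1.42 -0.66]
turn_z -0.003 then shift [0.285, -0.0579, -0.0018] len 0.291
```

>>> {"method": "apply_moves", "body": {
  "plan": [
    {"translation": [0.03, -0.0063, 0], "angular": [0, 0, 0], "hand": 0.04},
    {"translation": [0.044, -0.009, 0], "angular": [0, 0, 0], "hand": 0.04},
    {"translation": [0.044, -0.009, 0], "angular": [0, 0, 0], "hand": 0.04},
    {"translation": [0.044, -0.009, 0], "angular": [0, 0, 0], "hand": 0.04},
    {"translation": [0.044, -0.009, 0], "angular": [0, 0, 0], "hand": 0.04},
    {"translation": [0.044, -0.009, 0.02], "angular": [0, 0, 0], "hand": 0.04},
    {"translation": [0.03, -0.006, 0.02], "angular": [0, 0, 0], "hand": 0.04},
    {"translation": [0.005, 0, 0.01], "angular": [0, 0, 0], "hand": 0.04},
    {"translation": [0, 0, 0], "angular": [0, 0, 0], "hand": 0.04}
  ]
}}

```text
time_s: 15.22
eef_pos: [0.5775, -0.0054, 0.1612]
eef_rot: [-0.002, 0.673, 0.74, -0.001]
wrist_force: [0.4, 0.6, -1.5]
opening: 0.718
```

Run:
```python
from h import *
o=st();c=ctrl.camera("wrist");cv2.imwrite("pics/w10.png",c["img"][:,:,::-1])
```

```text
t 15.22 tcp [ 0.5775 -0.0054  0.1612] psi -1.4762 tilt [-3.7e-03  4.0e-04 -1.0e+00] F [ 0.4  0.6 -1.5] op 61.3 q [-0.21  0.26  1.66 -0.    1.22 -0.31]
```

View pics/w10.png

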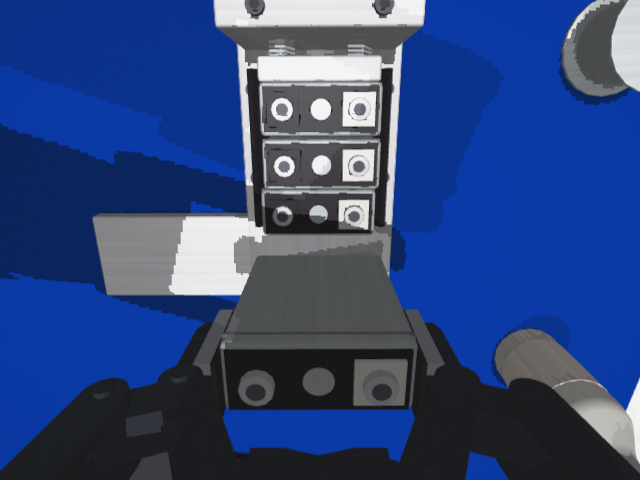

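Run:
```python
from h import *
c=ctrl.camera("wrist");crop(c,230,45,180,195,3,"w10z.png");crop(c,205,240,225,180,3,"w10y.png")
```

```text
(no output)
```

View pics/w10z.png

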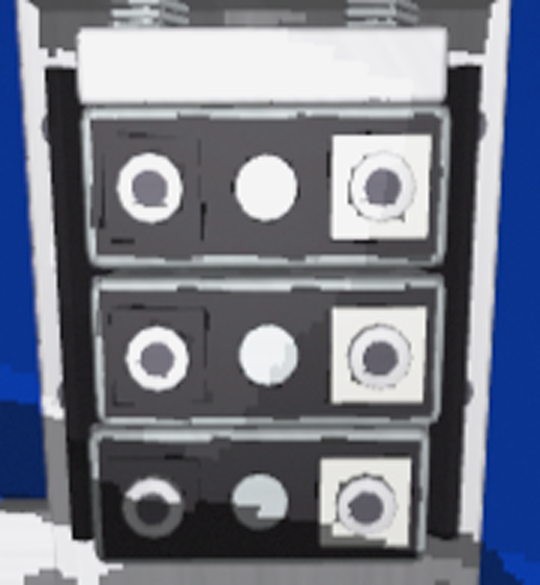

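View pics/w10y.png

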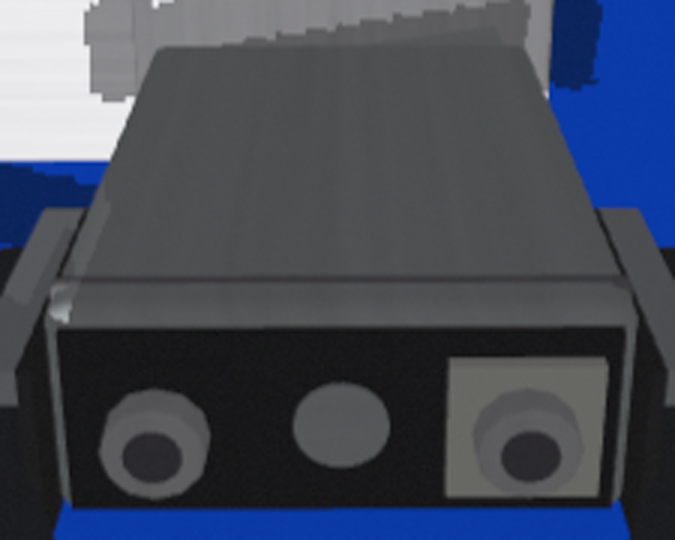

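```bash
cat > rel.py <<'E'
from h import *
np.set_printoptions(precision=4,suppress=True)
px=lambda l,u,v,k:(np.array(l,float)+.5)/k-.5+[u,v]
Q=np.array([[-31,13],[31,13],[31,-13],[-31,-13]])/1e3
E
python3 - <<'E'
from rel import *
c=ctrl.camera("wrist");o=st()
X={}
for n,k in dict(a=[[82,107],[451,107],[445,265],[90,265]],b=[[92,275],[444,275],[438,422],[98,422]],c=[[90,428],[428,428],[425,558],[98,558]]).items():
    X[n],r=fit([(c,px(k,230,45,3),at(Q,.080))],[.57,.03,.09],.014);print(n,X[n],r.round(1))
h0=px([[158,47],[524,47]],205,240,3);h1=px([[68,507],[620,507]],205,240,3)
def f(x): 
    P=lambda L:T([x[0],x[1],x[3]],x[2],L)
    return np.r_[(proj(c,P(at(Q[:2],0)))-h0).ravel(),(proj(c,P(at(Q[[3,2]],.08)))-h1).ravel()]
r=least_squares(f,[.577,-.005,.09,.12]);H=r.x;print("held",H,r.fun.round(1))
print("held minus tcp",H[:2]-o["eef_pos"][:2],H[3]-o["eef_pos"][2])
yaw=np.mean([X[n][2] for n in X])
# row direction from centres
d=X["a"][:2]-X["c"][:2];print("row dir yaw",np.arctan2(-d[0],d[1]),"len",np.hypot(*d), "mean yaw",yaw)
for w in X: print(w,"->held in row frame mm",R.from_euler("z",-.097).apply([*(H[:2]-X[w][:2]),0])*1e3)
E
```

```text
t 15.38 tcp [ 0.5793 -0.0067  0.1637] psi -1.478 tilt [ 0.0007 -0.0004 -1.    ] F [ 1.1  0.2 -1.3] op 61.5 q [-0.22  0.26  1.66 -0.    1.22 -0.31]
a [0.5713 0.0748 0.0942] [-0.8 -0.6  1.1 -0.7  0.6  0.8 -0.9  0.9]
b [0.574  0.0479 0.0933] [-1.1 -0.4  1.2 -0.4  0.8  0.5 -0.8  0.5]
c [0.575  0.0216 0.0972] [-0.8 -0.9  1.5 -1.3  0.6  1.4 -1.   1.8]
held [ 0.5791 -0.009   0.0951  0.1172] [ 0.5 -0.4  0.2 -0.6  0.3  0.5 -0.8  0.2]
held minus tcp [-0.0002 -0.0022] -0.046498192052686224
row dir yaw 0.07071485116522279 len 0.0532958092199085 mean yaw 0.09489141141660827
a ->held in row frame mm [ -0.3023 -84.1222   0.    ]
b ->held in row frame mm [ -0.3792 -57.0734   0.    ]
c ->held in row frame mm [  1.0985 -30.8448   0.    ]
```

>>> {"method": "apply_moves", "body": {
  "plan": [
    {"translation": [0, 0, 0.01], "angular": [0, 0, 0], "hand": 0.04},
    {"translation": [0, 0, 0.007], "angular": [0, 0, 0], "hand": 0.04},
    {"translation": [0, 0, 0], "angular": [0, 0, 0], "hand": 0.04}
  ]
}}

```text
time_s: 15.75
eef_pos: [0.578, -0.0057, 0.1452]
eef_rot: [-0.001, 0.673, 0.739, -0.001]
wrist_force: [-0.1, -0.3, -1.5]
opening: 0.719
```

Run:
```python
from h import *
o=st();c=ctrl.camera("wrist");crop(c,205,100,230,190,3,"w11.png")
```

```text
t 15.75 tcp [ 0.578  -0.0057  0.1452] psi -1.4772 tilt [-1.9e-03  4.0e-04 -1.0e+00] F [-0.1 -0.3 -1.5] op 61.4 q [-0.22  0.28  1.67 -0.    1.19 -0.31]
```

View pics/w11.png

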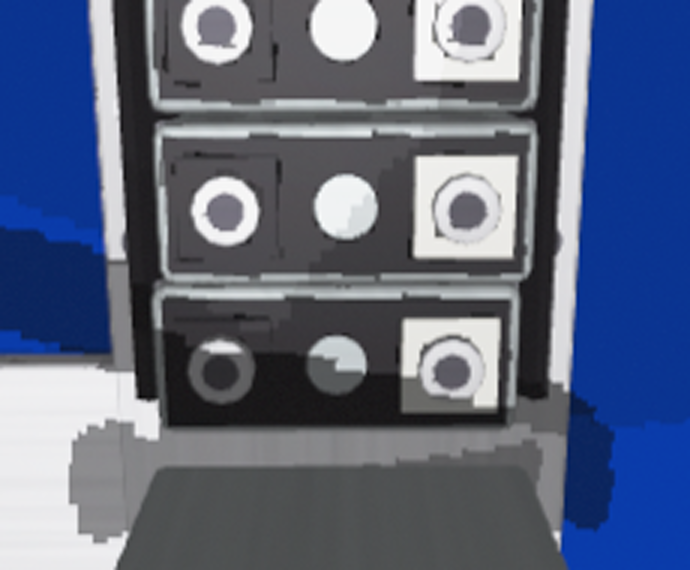

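Run:
```python
from rel import *
c=ctrl.camera("wrist");o=st()
f=lambda k:px(k,205,100,3)
R0=R.from_euler("z",-.096)
e=back(c,f([[164,429],[505,428],[335,429],[342,284],[342,115]]),[.094]*3+[.094]*2)
for zb in (.099,.101,.103):
    h=back(c,f([[164,466],[520,466],[340,466]]),zb); print(zb,(R0.apply(h)-R0.apply(e[:3]))*1e3, np.hypot(*(h[1]-h[0])[:2]))
print(R0.apply(e)*1e3)
```

```text
t 15.85 tcp [ 0.5786 -0.0056  0.1462] psi -1.4769 tilt [-0.0003  0.0001 -1.    ] F [ 0.7  0.1 -1.5] op 61.0 q [-0.21  0.28  1.67  0.    1.19 -0.31]
0.099 [[ 0.4601 -4.9702  5.    ]
 [ 2.1202 -5.1552  5.    ]
 [ 0.8592 -4.9705  5.    ]] 0.06065867785098719
0.101 [[ 0.7798 -4.2275  7.    ]
 [ 1.8016 -4.4112  7.    ]
 [ 0.8633 -4.2272  7.    ]] 0.06002026378470724
0.103 [[ 1.0996 -3.4848  9.    ]
 [ 1.4829 -3.6673  9.    ]
 [ 0.8674 -3.4839  9.    ]] 0.05938184971842728
[[544.1506 -45.7909  94.    ]
 [603.149  -45.7258  94.    ]
 [573.7419 -45.8498  94.    ]
 [575.0001 -20.4238  94.    ]
 [575.0504   6.7899  94.    ]]
```

>>> {"method": "apply_moves", "body": {
  "plan": [
    {"translation": [0.0019, -0.0007, 0], "angular": [0, 0, 0], "hand": 0.04},
    {"translation": [0, 0, 0], "angular": [0, 0, 0], "hand": 0.04}
  ]
}}

```text
time_s: 16.1
eef_pos: [0.5779, -0.0035, 0.1466]
eef_rot: [0.0, 0.673, 0.74, 0.0]
wrist_force: [0.4, 0.3, -2.2]
opening: 0.718
```

Run:
```python
from h import *
o=st();c=ctrl.camera("wrist");crop(c,250,200,140,90,5,"w12.png")
```

```text
t 16.1 tcp [ 0.5779 -0.0035  0.1466] psi -1.4766 tilt [ 5.e-04 -0.e+00 -1.e+00] F [ 0.4  0.3 -2.2] op 61.3 q [-0.21  0.28  1.67  0.    1.19 -0.31]
```

View pics/w12.png

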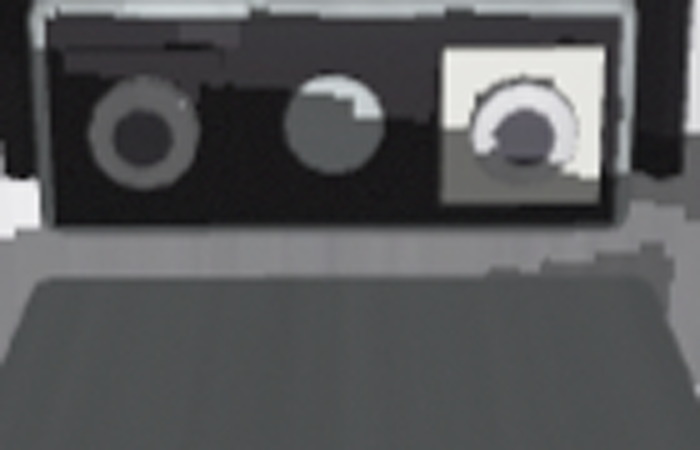

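>>> {"method": "apply_moves", "body": {
  "plan": [
    {"translation": [0, 0, 0.006], "angular": [0, 0, 0], "hand": 0.04},
    {"translation": [0, 0, 0.006], "angular": [0, 0, 0], "hand": 0.04},
    {"translation": [0, 0, 0.006], "angular": [0, 0, 0], "hand": 0.04},
    {"translation": [0, 0, 0], "angular": [0, 0, 0], "hand": 0.04}
  ]
}}

```text
time_s: 16.65
eef_pos: [0.5812, -0.0056, 0.1345]
eef_rot: [0.004, 0.673, 0.74, 0.001]
wrist_force: [-7.5, -4.1, 32.7]
opening: 0.716
```

Run:
```python
from h import *
o=st();c=ctrl.camera("wrist");cv2.imwrite("pics/w13.png",c["img"][:,:,::-1])
```

```text
t 16.65 tcp [ 0.5812 -0.0056  0.1345] psi -1.4766 tilt [ 0.0079 -0.0037 -1.    ] F [-7.5 -4.1 32.7] op 61.2 q [-0.21  0.29  1.68 -0.    1.16 -0.31]
```

View pics/w13.png

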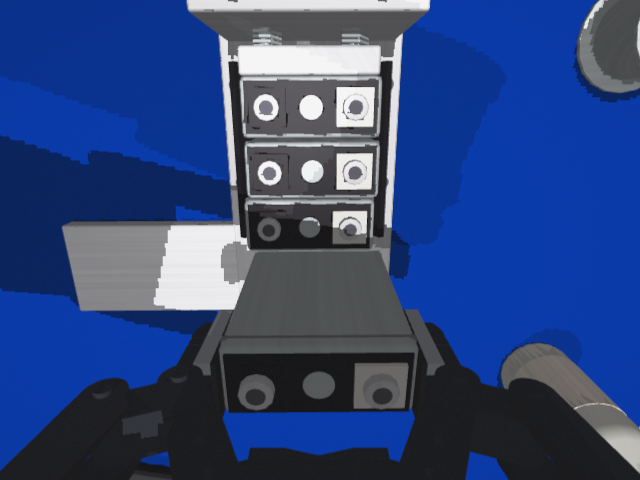

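Unexpected 33 N up: the cell bottom is resting on something, probably cell c's top edge. I'm backing off and looking again.

>>> {"method": "apply_moves", "body": {
  "plan": [
    {"translation": [0, 0, -0.008], "angular": [0, 0, 0], "hand": 0.04},
    {"translation": [0, 0, -0.008], "angular": [0, 0, 0], "hand": 0.04},
    {"translation": [0, 0, 0], "angular": [0, 0, 0], "hand": 0.04}
  ]
}}

```text
time_s: 17.08
eef_pos: [0.5778, -0.0036, 0.1442]
eef_rot: [-0.0, 0.673, 0.74, 0.0]
wrist_force: [-0.8, 0.0, -2.9]
opening: 0.718
```

Run:
```python
from h import *
o=st();print(o["torque"]);c=ctrl.camera("wrist");crop(c,205,160,225,180,3,"w14.png")
s=ctrl.camera("scene");crop(s,220,170,140,120,5,"s14.png")
```

```text
t 17.07 tcp [ 0.5778 -0.0036  0.1442] psi -1.4767 tilt [ 0.e+00  1.e-04 -1.e+00] F [-0.8  0.  -2.9] op 61.3 q [-0.21  0.28  1.68  0.    1.19 -0.31]
[ 0.02937887  0.02375997 -0.04047352]
```

View pics/w14.png

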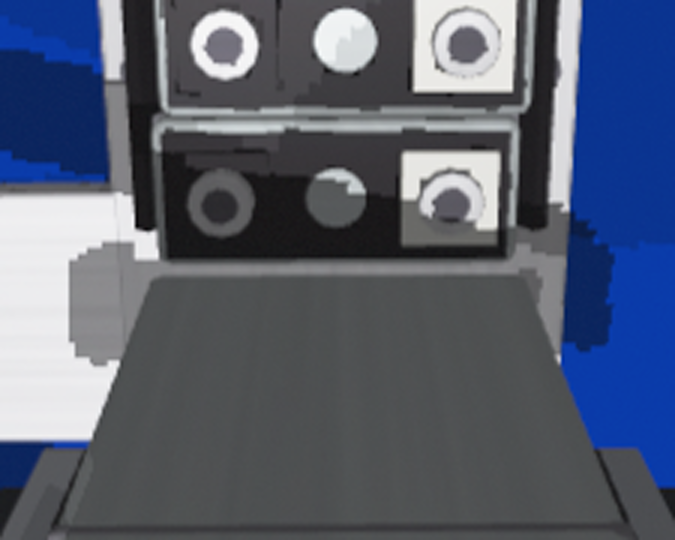

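View pics/s14.png

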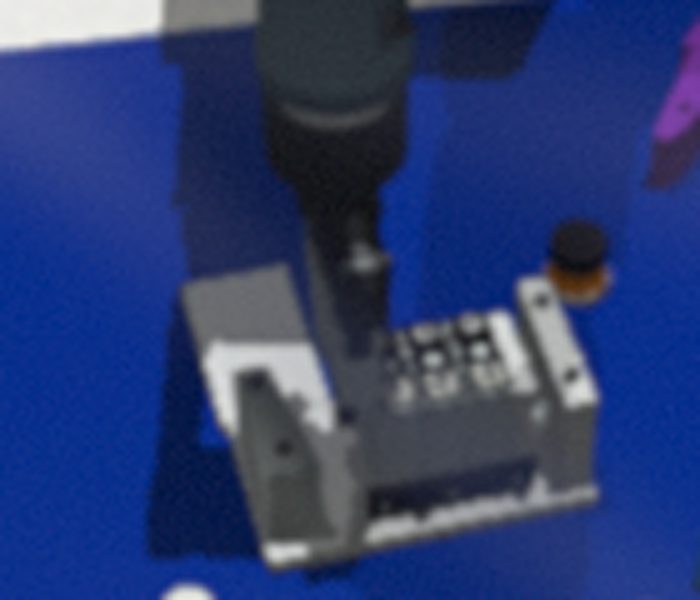

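```bash
cat > cmp.py <<'E'
import cv2,numpy as np
a=cv2.imread("pics/w9.png")[240:420,205:430];b=cv2.imread("pics/w13.png")[240:420,205:430]
E
python3 - <<'E'
from h import *
c=ctrl.camera("wrist");cv2.imwrite("pics/w14f.png",c["img"][:,:,::-1])
a=cv2.imread("pics/w9.png")[240:420,205:430];b=c["img"][240:420,205:430,::-1]
im=np.vstack([cv2.resize(x,None,fx=2.4,fy=1.6,interpolation=cv2.INTER_CUBIC) for x in (a,b)]);cv2.imwrite("pics/cmp.png",im)
E
```

```text
(no output)
```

View pics/cmp.png

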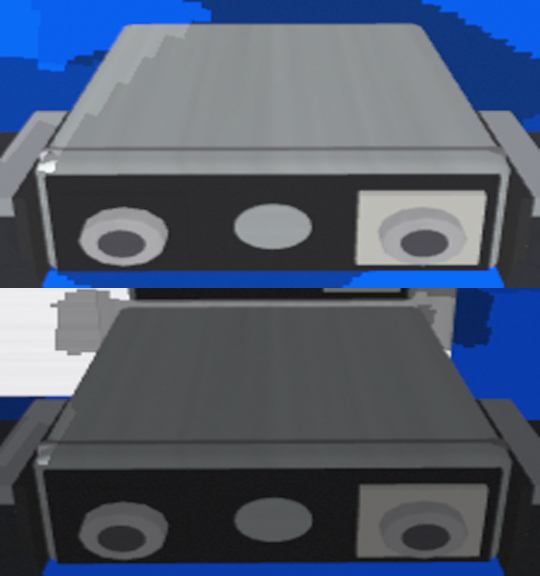

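The cell pitched about 0.03 rad in the grip (its bottom towards +y), so it did catch cell c's rim. I'll counter-rotate the tool to upright the cell, move 3 mm to -y and check the gap.

>>> {"method": "apply_moves", "body": {
  "plan": [
    {"translation": [-0.003, 0, -0.002], "angular": [0, 0, 0], "hand": 0.04},
    {"translation": [0, 0, 0], "angular": [0, -0.03, 0], "hand": 0.04},
    {"translation": [0, 0, 0], "angular": [0, 0, 0], "hand": 0.04}
  ]
}}

```text
time_s: 17.6
eef_pos: [0.5779, -0.0062, 0.1462]
eef_rot: [0.011, 0.673, 0.74, -0.01]
wrist_force: [-0.1, 0.4, -1.3]
opening: 0.719
```

Run:
```python
from h import *
o=st();c=ctrl.camera("wrist");cv2.imwrite("pics/w15f.png",c["img"][:,:,::-1]);crop(c,205,130,225,190,3,"w15.png")
```

```text
t 17.6 tcp [ 0.5779 -0.0062  0.1462] psi -1.4761 tilt [ 0.0026 -0.0304 -0.9995] F [-0.1  0.4 -1.3] op 61.4 q [-0.2   0.27  1.68 -0.03  1.18 -0.28]
```

View pics/w15.png

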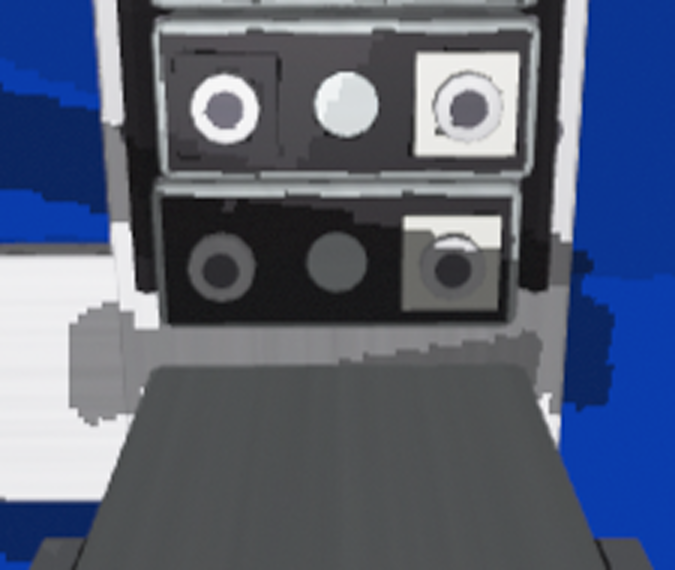

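>>> {"method": "apply_moves", "body": {
  "plan": [
    {"translation": [0, 0, 0.005], "angular": [0, 0, 0], "hand": 0.04},
    {"translation": [0, 0, 0.005], "angular": [0, 0, 0], "hand": 0.04},
    {"translation": [0, 0, 0.003], "angular": [0, 0, 0], "hand": 0.04},
    {"translation": [0, 0, 0], "angular": [0, 0, 0], "hand": 0.04}
  ]
}}

```text
time_s: 18.15
eef_pos: [0.5778, -0.0071, 0.1328]
eef_rot: [0.011, 0.673, 0.739, -0.01]
wrist_force: [-0.7, 0.5, -1.5]
opening: 0.716
```

Run:
```python
from h import *
o=st();c=ctrl.camera("wrist");crop(c,205,150,225,190,3,"w16.png")
```

```text
t 18.15 tcp [ 0.5778 -0.0071  0.1328] psi -1.4769 tilt [ 0.0019 -0.0296 -0.9996] F [-0.7  0.5 -1.5] op 61.1 q [-0.2   0.29  1.68 -0.03  1.16 -0.28]
```

View pics/w16.png

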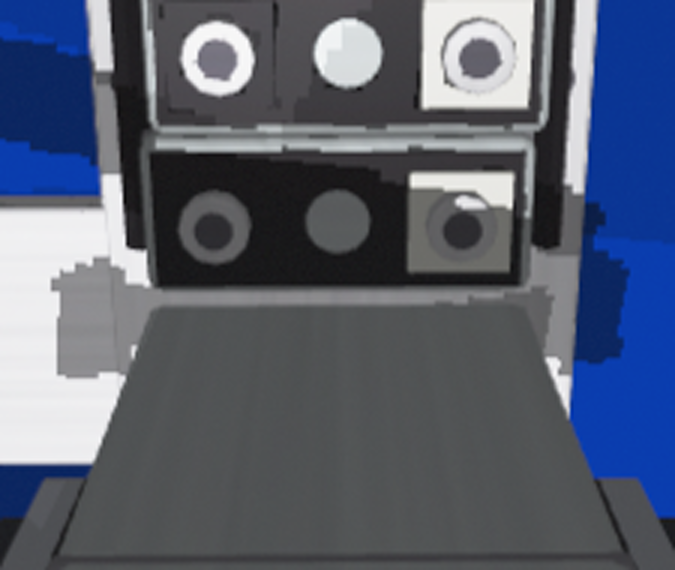

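>>> {"method": "apply_moves", "body": {
  "plan": [
    {"translation": [0, 0, 0.003], "angular": [0, 0, 0], "hand": 0.04},
    {"translation": [0, 0, 0.003], "angular": [0, 0, 0], "hand": 0.04},
    {"translation": [0, 0, 0], "angular": [0, 0, 0], "hand": 0.04}
  ]
}}

```text
time_s: 18.58
eef_pos: [0.5778, -0.0072, 0.1269]
eef_rot: [0.011, 0.673, 0.739, -0.01]
wrist_force: [0.2, -1.0, -2.3]
opening: 0.718
```

Run:
```python
from h import *
o=st();c=ctrl.camera("wrist");crop(c,205,150,225,190,3,"w17.png")
```

```text
t 18.57 tcp [ 0.5778 -0.0072  0.1269] psi -1.4768 tilt [ 0.0022 -0.0297 -0.9996] F [ 0.2 -1.  -2.3] op 61.3 q [-0.2   0.3   1.69 -0.03  1.15 -0.28]
```

View pics/w17.png

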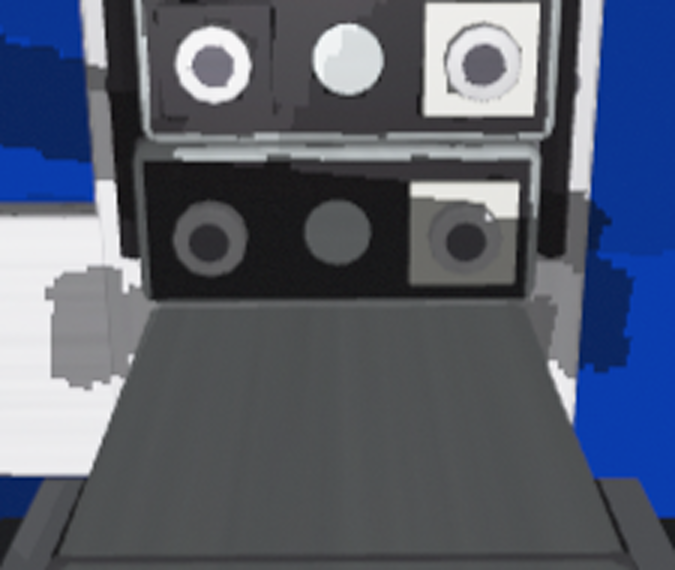

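No force now, and the bottom is below cell c's top. Continuing down in stages.

>>> {"method": "apply_moves", "body": {
  "plan": [
    {"translation": [0, 0, 0.01], "angular": [0, 0, 0], "hand": 0.04},
    {"translation": [0, 0, 0.01], "angular": [0, 0, 0], "hand": 0.04},
    {"translation": [0, 0, 0.01], "angular": [0, 0, 0], "hand": 0.04},
    {"translation": [0, 0, 0.01], "angular": [0, 0, 0], "hand": 0.04},
    {"translation": [0, 0, 0], "angular": [0, 0, 0], "hand": 0.04}
  ]
}}

```text
time_s: 19.25
eef_pos: [0.5773, -0.0083, 0.086]
eef_rot: [0.01, 0.673, 0.739, -0.011]
wrist_force: [-0.2, -0.6, -2.3]
opening: 0.714
```

Run:
```python
from h import *
o=st();c=ctrl.camera("wrist");cv2.imwrite("pics/w18.png",c["img"][:,:,::-1])
```

```text
t 19.25 tcp [ 0.5773 -0.0083  0.086 ] psi -1.4768 tilt [ 5.000e-04 -2.940e-02 -9.996e-01] F [-0.2 -0.6 -2.3] op 61.0 q [-0.2   0.36  1.71 -0.03  1.07 -0.28]
```

View pics/w18.png

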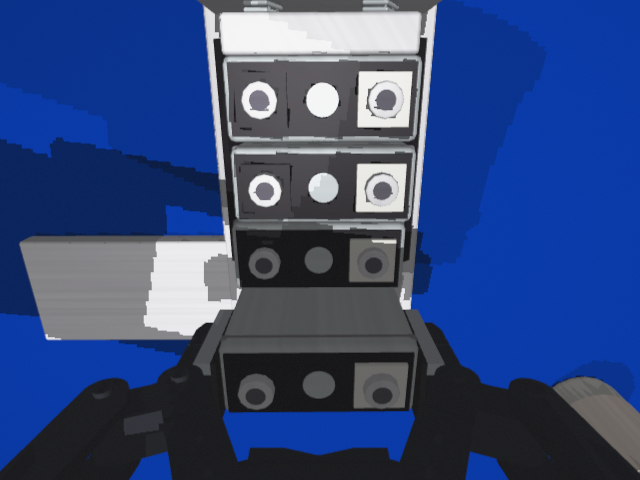

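>>> {"method": "apply_moves", "body": {
  "plan": [
    {"translation": [0.0003, 0, 0.01], "angular": [0, 0, 0], "hand": 0.04},
    {"translation": [0.0003, 0, 0.01], "angular": [0, 0, 0], "hand": 0.04},
    {"translation": [0, 0, 0.003], "angular": [0, 0, 0], "hand": 0.04},
    {"translation": [0, 0, 0], "angular": [0, 0, 0], "hand": 0.04}
  ]
}}

```text
time_s: 19.8
eef_pos: [0.578, -0.0085, 0.0639]
eef_rot: [0.011, 0.673, 0.739, -0.01]
wrist_force: [-0.6, 0.2, -1.9]
opening: 0.718
```

Run:
```python
from h import *
o=st();c=ctrl.camera("wrist");cv2.imwrite("pics/w19.png",c["img"][:,:,::-1]);crop(c,195,230,245,190,3,"w19z.png")
```

```text
t 19.8 tcp [ 0.578  -0.0085  0.0639] psi -1.4768 tilt [ 0.002  -0.0297 -0.9996] F [-0.6  0.2 -1.9] op 61.3 q [-0.2   0.39  1.72 -0.03  1.03 -0.28]
```

View pics/w19z.png

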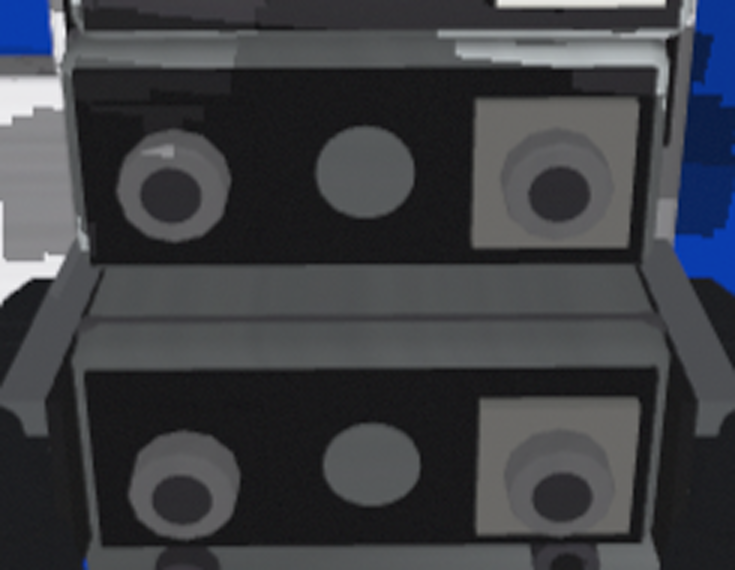

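>>> {"method": "apply_moves", "body": {
  "plan": [
    {"translation": [0, 0, 0.003], "angular": [0, 0, 0], "hand": 0.04},
    {"translation": [0, 0, 0.002], "angular": [0, 0, 0], "hand": 0.04},
    {"translation": [0, 0, 0], "angular": [0, 0, 0], "hand": 0.04}
  ]
}}

```text
time_s: 20.23
eef_pos: [0.5781, -0.0087, 0.0592]
eef_rot: [0.011, 0.673, 0.739, -0.01]
wrist_force: [0.0, 0.6, -1.4]
opening: 0.719
```

Run:
```python
from rel import *
o=st();c=ctrl.camera("wrist");crop(c,195,230,245,190,3,"w20z.png")
```

```text
t 20.23 tcp [ 0.5781 -0.0087  0.0592] psi -1.4768 tilt [ 0.0025 -0.0298 -0.9996] F [ 0.   0.6 -1.4] op 61.4 q [-0.2   0.4   1.72 -0.03  1.02 -0.28]
```

View pics/w20z.png

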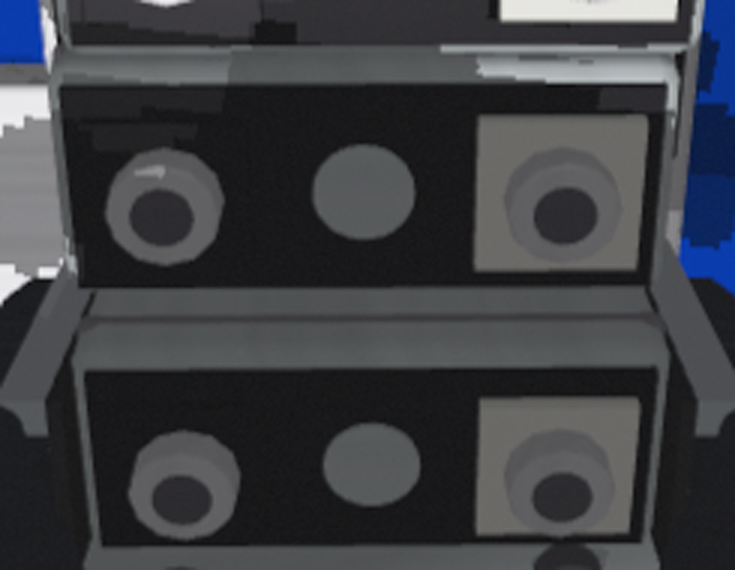

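Run:
```python
from rel import *
c=ctrl.camera("wrist")
R0=R.from_euler("z",-.096)
a=back(c,px([[364,192],[78,287],[655,287]],195,230,3),.0945)
for z in (.0965,.0985,.1005):
    b=back(c,px([[371,464],[84,368],[660,368]],195,230,3),z)
    print(z,(R0.apply(b[0]-a[0])*1e3).round(1),"labeltop(held)-labelbottom(c)",(R0.apply(b[1:]-a[1:])*1e3).round(1).tolist())
```

```text
0.0965 [  0.6 -31.6   2. ] labeltop(held)-labelbottom(c) [[0.3, -8.4, 2.0], [0.8, -8.4, 2.0]]
0.0985 [  0.6 -29.9   4. ] labeltop(held)-labelbottom(c) [[0.9, -7.0, 4.0], [0.2, -7.0, 4.0]]
0.1005 [  0.6 -28.2   6. ] labeltop(held)-labelbottom(c) [[1.5, -5.5, 6.0], [-0.4, -5.5, 6.0]]
```

>>> {"method": "apply_moves", "body": {
  "plan": [
    {"translation": [0, 0, 0.0015], "angular": [0, 0, 0], "hand": 0.04},
    {"translation": [0, 0, 0.001], "angular": [0, 0, 0], "hand": 0.04},
    {"translation": [0, 0, 0], "angular": [0, 0, 0], "hand": 0.04}
  ]
}}

```text
time_s: 20.7
eef_pos: [0.5781, -0.0088, 0.0567]
eef_rot: [0.011, 0.673, 0.739, -0.01]
wrist_force: [-0.4, 0.3, -1.9]
opening: 0.716
```

>>> {"method": "apply_moves", "body": {
  "plan": [
    {"translation": [0, 0, 0.001], "angular": [0, 0, 0], "hand": 0.04},
    {"translation": [0, 0, 0.001], "angular": [0, 0, 0], "hand": 0.04},
    {"translation": [0, 0, 0], "angular": [0, 0, 0], "hand": 0.04}
  ]
}}

```text
time_s: 21.08
eef_pos: [0.5789, -0.009, 0.0556]
eef_rot: [0.012, 0.673, 0.739, -0.01]
wrist_force: [-2.0, 0.4, 3.9]
opening: 0.722
```

Floor contact (+4 N), so both tops are at the same height. I'll measure the spacing.

Run:
```python
from rel import *
o=st();c=ctrl.camera("wrist");crop(c,195,230,245,190,3,"w21z.png")
```

```text
t 21.07 tcp [ 0.5789 -0.009   0.0556] psi -1.4768 tilt [ 0.0041 -0.0302 -0.9995] F [-2.   0.4  3.9] op 61.6 q [-0.2   0.4   1.72 -0.03  1.01 -0.28]
```

View pics/w21z.png

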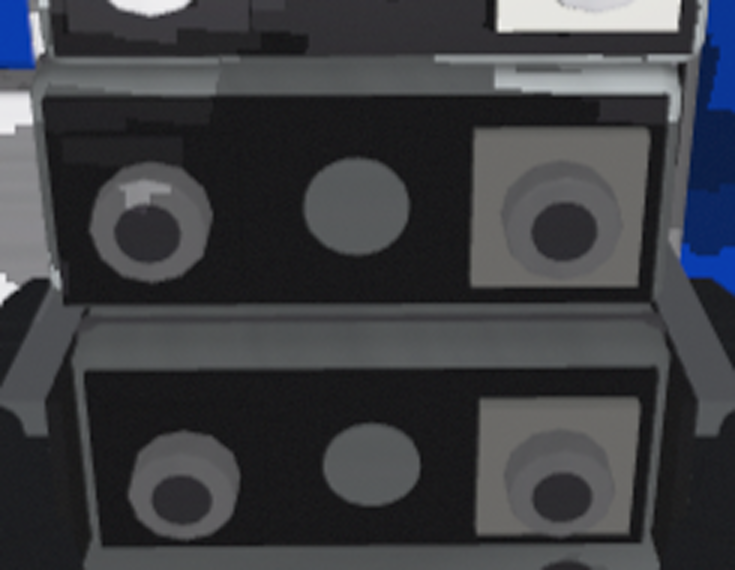

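Run:
```python
from rel import *
c=ctrl.camera("wrist")
R0=R.from_euler("z",-.096)
P=px([[357,206],[62,303],[655,302],[50,97],[668,95], [371,464],[84,370],[660,367],[100,545],[645,545],[35,95]],195,230,3)
for zz in (.0945,.0955):
  b=R0.apply(back(c,P,[.0945]*5+[zz]*5+[.0945]))*1e3
  print((b-b[0]).round(1)[:, :2].tolist())
```

```text
[[0.0, 0.0], [-29.4, -10.8], [29.6, -10.8], [-28.5, 11.5], [29.0, 11.5], [1.3, -30.6], [-27.9, -18.7], [30.7, -18.5], [-28.1, -41.3], [31.0, -41.5], [-29.8, 11.7]]
[[0.0, 0.0], [-29.4, -10.8], [29.6, -10.8], [-28.5, 11.5], [29.0, 11.5], [1.3, -29.7], [-27.6, -18.0], [30.5, -17.8], [-27.8, -40.4], [30.7, -40.6], [-29.8, 11.7]]
```

>>> {"method": "apply_moves", "body": {
  "plan": [
    {"translation": [0, 0, -0.002], "angular": [0, 0, 0], "hand": 0.04},
    {"translation": [0.001, -0.0005, 0], "angular": [0, 0, 0], "hand": 0.04},
    {"translation": [0.001, -0.0005, 0], "angular": [0, 0, 0], "hand": 0.04},
    {"translation": [0, 0, 0.002], "angular": [0, 0, 0], "hand": 0.04},
    {"translation": [0, 0, 0], "angular": [0, 0, 0], "hand": 0.04}
  ]
}}

```text
time_s: 21.8
eef_pos: [0.5777, -0.007, 0.0556]
eef_rot: [0.012, 0.673, 0.74, -0.01]
wrist_force: [-2.0, 0.5, 5.0]
opening: 0.714
```

Run:
```python
from rel import *
o=st();c=ctrl.camera("wrist");crop(c,195,230,245,190,3,"w22z.png")
```

```text
t 21.8 tcp [ 0.5777 -0.007   0.0556] psi -1.4767 tilt [ 0.004  -0.0301 -0.9995] F [-2.   0.5  5. ] op 61.0 q [-0.2   0.4   1.72 -0.03  1.01 -0.28]
```

View pics/w22z.png

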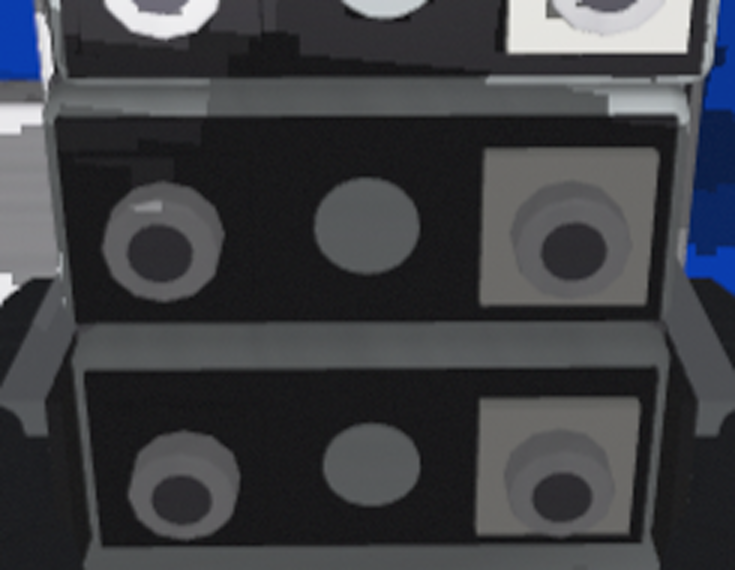

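>>> {"method": "apply_moves", "body": {
  "plan": [
    {"translation": [0, 0, 0], "angular": [0, 0, 0], "hand": 0.07},
    {"translation": [0, 0, 0], "angular": [0, 0, 0], "hand": 0.085},
    {"translation": [0, 0, 0], "angular": [0, 0, 0], "hand": 0.085},
    {"translation": [0, 0, 0], "angular": [0, 0, 0], "hand": 0.085},
    {"translation": [0, 0, 0], "angular": [0, 0, 0], "hand": 0.085}
  ]
}}

```text
time_s: 22.48
eef_pos: [0.577, -0.007, 0.0547]
eef_rot: [0.011, 0.673, 0.739, -0.01]
wrist_force: [-0.3, 0.7, 0.9]
opening: 0.994
```

Run:
```python
from rel import *
o=st();c=ctrl.camera("wrist");cv2.imwrite("pics/w23.png",c["img"][:,:,::-1])
```

```text
t 22.48 tcp [ 0.577  -0.007   0.0547] psi -1.4768 tilt [ 0.0027 -0.0298 -0.9996] F [-0.3  0.7  0.9] op 84.9 q [-0.2   0.4   1.72 -0.03  1.01 -0.28]
```

View pics/w23.png

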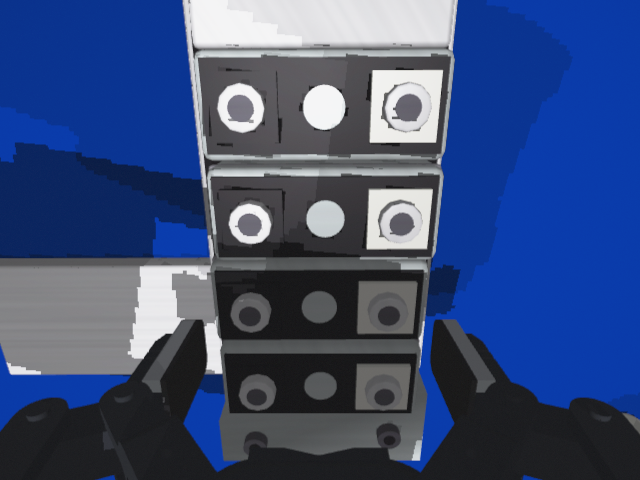

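>>> {"method": "apply_moves", "body": {
  "plan": [
    {"translation": [-0.0003, 0, -0.01], "angular": [0, 0, 0], "hand": 0.085},
    {"translation": [-0.0006, 0, -0.02], "angular": [0, 0, 0], "hand": 0.085},
    {"translation": [-0.0012, 0, -0.04], "angular": [0, 0, 0], "hand": 0.085},
    {"translation": [-0.0012, 0, -0.04], "angular": [0, 0, 0], "hand": 0.085},
    {"translation": [-0.0012, 0, -0.04], "angular": [0, 0, 0], "hand": 0.085},
    {"translation": [-0.02, 0, -0.03], "angular": [0, 0.03, 0], "hand": 0.085},
    {"translation": [0, 0, 0], "angular": [0, 0, 0], "hand": 0.085}
  ]
}}

```text
time_s: 23.4
eef_pos: [0.5809, -0.0276, 0.2395]
eef_rot: [0.003, 0.674, 0.739, 0.002]
wrist_force: [1.0, -0.1, -0.7]
opening: 0.993
```

Run:
```python
from rel import *
o=st();c=ctrl.camera("wrist");cv2.imwrite("pics/w24.png",c["img"][:,:,::-1]);crop(c,205,120,250,190,3,"w24z.png")
```

```text
t 23.4 tcp [ 0.5809 -0.0276  0.2395] psi -1.4784 tilt [ 0.0069 -0.0019 -1.    ] F [ 1.  -0.1 -0.7] op 84.8 q [-0.25  0.18  1.59 -0.    1.36 -0.34]
```

View pics/w24.png

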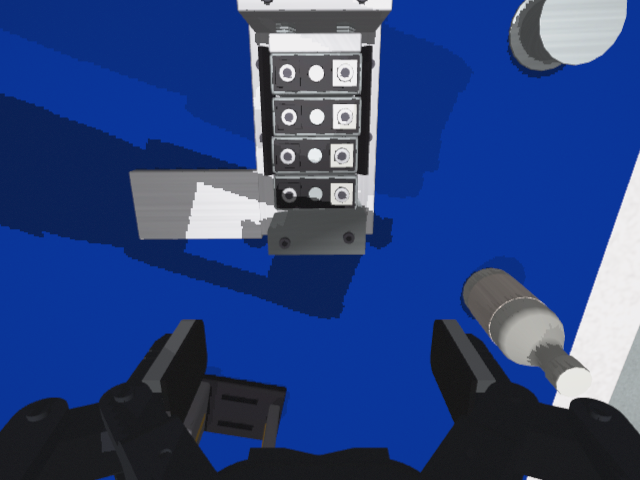

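View pics/w24z.png

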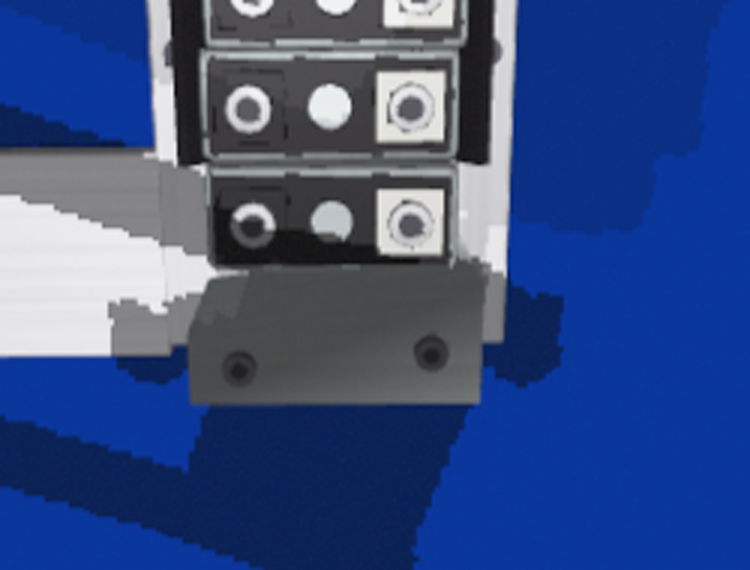

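Run:
```python
from rel import *
c=ctrl.camera("wrist");crop(c,120,150,160,110,5,"w25z.png");crop(c,225,0,160,120,5,"w25y.png")
```

```text
(no output)
```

View pics/w25z.png

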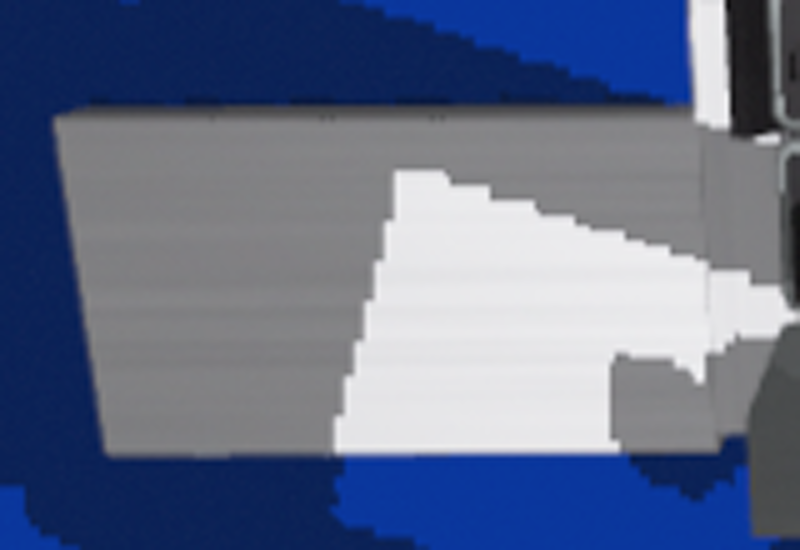

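View pics/w25y.png

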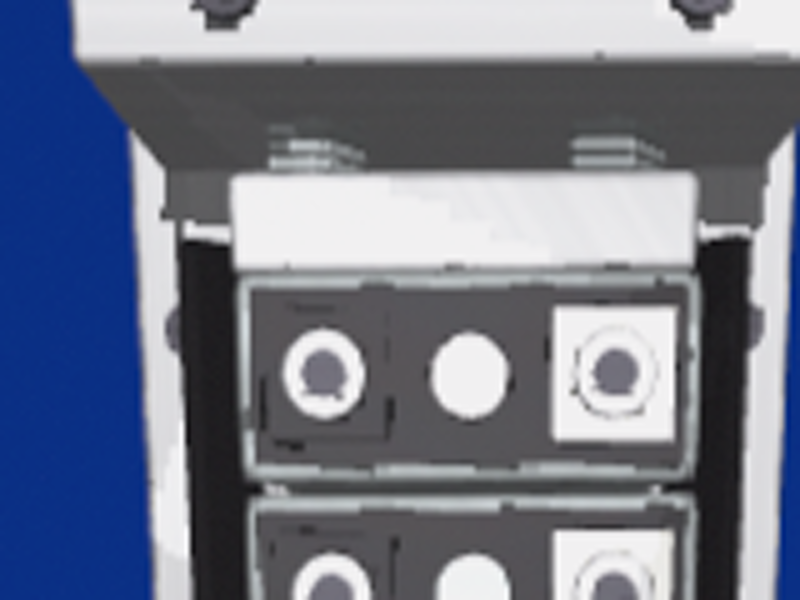

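Run:
```python
from rel import *
c=ctrl.camera("wrist");o=st()
uv=np.vstack([px([[55,118],[106,457],[718,453],[699,117]],120,150,5),px([[503,343]],205,120,3)])
L=at(np.array([[-173,-30],[-173,-95],[-55,-95],[-55,-30],[55,-98]])/1e3,.012)
x,r=fit([(c,uv,L)],[.575,.03,.095],.002);print(x,r.round(1))
x2,r=fit([(c,uv[:4],L[:4])],[.575,.03,.095],.002);print(x2,r.round(1))
# rail top corners (z .074) check, in crop 205,120,3 : inner front (210,270)?
print(((proj(c,T([*x[:2],.002],x[2],np.array([[-40,-69.4,72],[40,-56.6,72],[-34.5,-29,42],[34.5,-29,42],[31,60,86],[-31,60,86]])/1e3))-[205,120]+.5)*3).round(0).tolist())
# cell d, dots
for n,p in dict(d=[331,221],c=[330,106]).items():
    b=back(c,px([p],205,120,3),.0945)[0]; print(n,(R.from_euler("z",-x[2]).apply([b[0]-x[0],b[1]-x[1],0])*1e3).round(1))
for n,p in dict(a=[470,375]).items():
    b=back(c,px([p],225,0,5),.0945)[0]; print(n,(R.from_euler("z",-x[2]).apply([b[0]-x[0],b[1]-x[1],0])*1e3).round(1))
np.save("fix2.npy",x)
```

```text
t 23.55 tcp [ 0.5781 -0.0255  0.2345] psi -1.4769 tilt [-0.0016  0.0004 -1.    ] F [-0.1  0.7 -0.3] op 85.0 q [-0.25  0.19  1.59 -0.    1.36 -0.34]
[0.5734 0.0305 0.1046] [-0.4  0.4  0.3 -0.1 -0.4 -0.6 -0.5 -0.8  4.   7.3]
[0.5742 0.0295 0.0972] [ 0.1  0.2  0.3 -0.3 -0.3  0.1  0.  -0.1]
[[196.0, 339.0], [496.0, 289.0], [221.0, 170.0], [466.0, 167.0], [479.0, -204.0], [200.0, -200.0]]
d [ -3.1 -33.8   0. ]
c [-2.9 -6.5  0. ]
a [ 0.4 45.8  0. ]
```

Run:
```python
from rel import *
fx=np.array([.5742,.0295,.0972]);np.save("fix.npy",fx)
w=np.load("wedge.npy");g=T([*w[:2],0],w[2],[[-.045,-.0042,0]])[0];print("grasp",g,w)
print("home",T([fx[0],fx[1],.014],fx[2],[[-.013,-.054,0]]))
c=ctrl.camera("wrist")
for n,p in dict(d=[331,221],c=[330,106]).items():
    b=back(c,px([p],205,120,3),.0945)[0]; print(n,(R.from_euler("z",-fx[2]).apply([b[0]-fx[0],b[1]-fx[1],0])*1e3).round(1))
go([g[0],g[1],.2],w[2])
```

```text
grasp [0.4318 0.3038 0.    ] [0.4729 0.3225 0.3345]
home [[ 0.5665 -0.0255  0.014 ]]
d [ -4.3 -31.9   0. ]
c [-4.3 -4.7  0. ]
t 23.6 tcp [ 0.5779 -0.0253  0.234 ] psi -1.4766 tilt [-0.0025  0.0006 -1.    ] F [-0.2  0.1 -0.7] op 85.0 q [-0.25  0.19  1.59 -0.    1.36 -0.34]
turn_z -1.8111 then shift [0.03, 0.3588, 0.034] len 0.362
```

Run:
```python
from rel import *
w=np.load("wedge.npy");g=T([*w[:2],0],w[2],[[-.050,-.0042,0]])[0];print("grasp",g)
go([g[0]-.03,g[1]-.01,.22],w[2]-np.pi)
```

```text
grasp [0.4271 0.3021 0.    ]
t 23.6 tcp [ 0.5779 -0.0253  0.234 ] psi -1.4766 tilt [-0.0025  0.0006 -1.    ] F [-0.2  0.1 -0.7] op 85.0 q [-0.25  0.19  1.59 -0.    1.36 -0.34]
turn_z 1.3305 then shift [-0.0666, -0.3592, 0.014] len 0.366
```

>>> {"method": "apply_moves", "body": {
  "plan": [
    {"translation": [0, 0, 0], "angular": [0, 0, 0.166], "hand": 0.085},
    {"translation": [0, 0, 0], "angular": [0, 0, 0.166], "hand": 0.085},
    {"translation": [0, 0, 0], "angular": [0, 0, 0.166], "hand": 0.085},
    {"translation": [0, 0, 0], "angular": [0, 0, 0.166], "hand": 0.085},
    {"translation": [0, 0, 0], "angular": [0, 0, 0.166], "hand": 0.085},
    {"translation": [0, 0, 0], "angular": [0, 0, 0.166], "hand": 0.085},
    {"translation": [0, 0, 0], "angular": [0, 0, 0.166], "hand": 0.085},
    {"translation": [0, 0, 0], "angular": [0, 0, 0.168], "hand": 0.085}
  ]
}}

```text
time_s: 24.6
eef_pos: [0.578, -0.0251, 0.2337]
eef_rot: [-0.001, 0.986, 0.164, -0.001]
wrist_force: [-0.0, -0.8, 0.1]
opening: 0.998
```

>>> {"method": "apply_moves", "body": {
  "plan": [
    {"translation": [-0.0083, -0.045, 0.002], "angular": [0, 0, 0], "hand": 0.085},
    {"translation": [-0.0083, -0.045, 0.002], "angular": [0, 0, 0], "hand": 0.085},
    {"translation": [-0.0083, -0.045, 0.002], "angular": [0, 0, 0], "hand": 0.085},
    {"translation": [-0.0083, -0.045, 0.002], "angular": [0, 0, 0], "hand": 0.085},
    {"translation": [-0.0083, -0.045, 0.002], "angular": [0, 0, 0], "hand": 0.085},
    {"translation": [-0.0083, -0.045, 0.002], "angular": [0, 0, 0], "hand": 0.085},
    {"translation": [-0.0083, -0.045, 0.002], "angular": [0, 0, 0], "hand": 0.085},
    {"translation": [-0.0083, -0.045, 0], "angular": [0, 0, 0], "hand": 0.085},
    {"translation": [0, 0, 0], "angular": [0, 0, 0], "hand": 0.085}
  ]
}}

```text
time_s: 25.72
eef_pos: [0.3951, 0.2944, 0.22]
eef_rot: [0.0, 0.986, 0.169, -0.001]
wrist_force: [0.9, -0.2, 0.1]
opening: 0.994
```

Run:
```python
from rel import *
o=st();c=ctrl.camera("wrist");cv2.imwrite("pics/w26.png",c["img"][:,:,::-1])
```

```text
t 25.73 tcp [0.3951 0.2944 0.22  ] psi -2.8017 tilt [-0.0028 -0.0006 -1.    ] F [ 0.9 -0.2  0.1] op 84.9 q [0.4  0.01 1.82 0.   1.32 1.63]
```

View pics/w26.png

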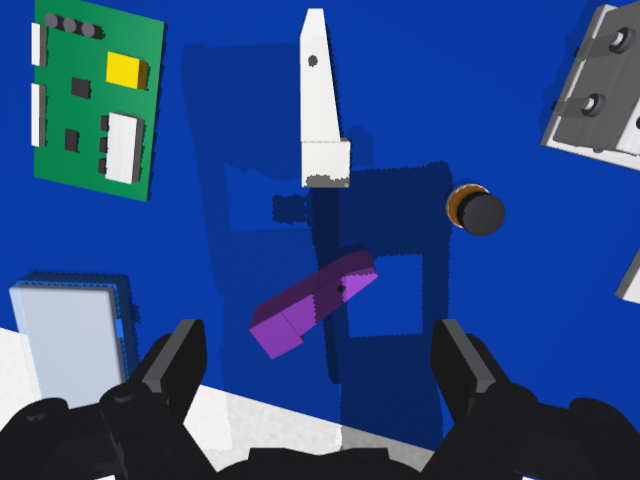

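Run:
```python
from rel import *
c=ctrl.camera("wrist");crop(c,285,0,80,200,4,"w26z.png")
uv=np.array([[307,9],[324,9],[341,139],[349.5,138],[350,187],[302,187],[301,38]])
x,r=fit([(c,uv,at(WEDGE,.045))],[.47,.32,.33],.002);print(x,r.round(1))
g=T([*x[:2],0],x[2],[[-.050,-.0042,0]])[0];print(g)
go([g[0],g[1],.018],x[2]-np.pi)
```

```text
[0.4776 0.3182 0.3384] [ 1.4 -0.3 -1.4 -0.3 -0.2  1.7  1.6  2.7 -0.1 -0.1  0.1 -0.1 -0.8 -0.8]
[0.4318 0.2976 0.    ]
t 25.82 tcp [0.397  0.2924 0.2204] psi -2.8047 tilt [-0.0016 -0.0012 -1.    ] F [-0.  -0.7  0.5] op 85.1 q [ 0.39  0.01  1.82 -0.    1.32  1.63]
turn_z -0.0016 then shift [0.0346, 0.0066, 0.2024] len 0.205
```

View pics/w26z.png

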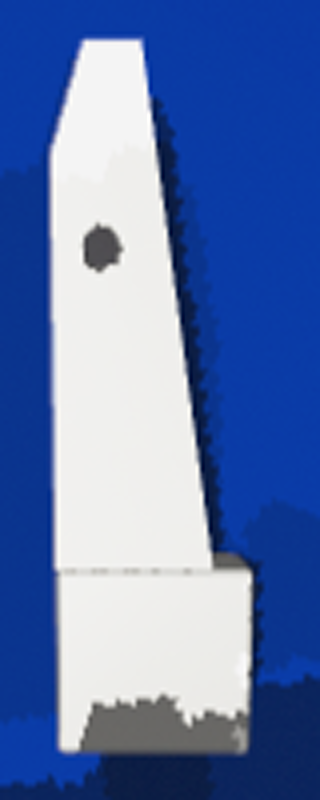

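Run:
```python
from rel import *
c=ctrl.camera("wrist")
uv=px([[84,39],[142,39],[213,569],[252,570],[249,752],[60,752],[51,148]],285,0,4)
x,r=fit([(c,uv,at(WEDGE,.045))],[.47,.32,.33],.002);print(x,r.round(1))
g=T([*x[:2],0],x[2],[[-.050,-.0042,0]])[0];print(g)
go([g[0],g[1],.018],x[2]-np.pi)
```

```text
[0.4774 0.3191 0.3318] [ 0.1  0.1 -0.1  0.2 -0.1 -0.4  0.5 -0.6 -0.1 -0.1 -0.5 -0.3  0.1  1.3]
[0.4315 0.2989 0.    ]
t 25.88 tcp [0.3975 0.2919 0.2206] psi -2.8062 tilt [-0.0012 -0.001  -1.    ] F [ 0.  -0.6 -0.5] op 85.1 q [ 0.39  0.01  1.82 -0.    1.32  1.63]
turn_z 0.0036 then shift [0.0344, 0.0045, 0.2026] len 0.206
```

>>> {"method": "apply_moves", "body": {
  "plan": [
    {"translation": [0.017, 0.002, 0.04], "angular": [0, 0, 0], "hand": 0.085},
    {"translation": [0.017, 0.002, 0.04], "angular": [0, 0, 0], "hand": 0.085},
    {"translation": [0, 0, 0.04], "angular": [0, 0, 0], "hand": 0.085},
    {"translation": [0, 0, 0.02], "angular": [0, 0, 0], "hand": 0.085},
    {"translation": [0, 0, 0], "angular": [0, 0, 0], "hand": 0.085}
  ]
}}

```text
time_s: 26.5
eef_pos: [0.4304, 0.2978, 0.0793]
eef_rot: [0.001, 0.986, 0.166, -0.002]
wrist_force: [-1.1, 0.4, 0.4]
opening: 0.997
```

Run:
```python
from rel import *
o=st();c=ctrl.camera("wrist");cv2.imwrite("pics/w27.png",c["img"][:,:,::-1])
```

```text
t 26.5 tcp [0.4304 0.2978 0.0793] psi -2.8088 tilt [-0.0043 -0.002  -1.    ] F [-1.1  0.4  0.4] op 85.1 q [ 0.38  0.26  1.85 -0.    1.03  1.62]
```

View pics/w27.png

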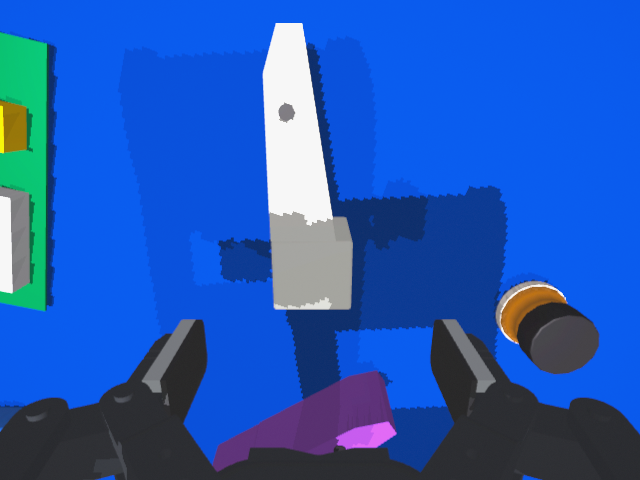

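Run:
```python
from rel import *
c=ctrl.camera("wrist");o=st()
uv=np.array([[276,23],[302,23],[332,219],[351,242],[349.5,309],[274.5,309],[263,72]])
# heel line at row 241 is top shoulder edge
uv[2]=[334,241]
x,r=fit([(c,uv,at(WEDGE,.045))],[.47,.32,.33],.002);print(x,r.round(1))
g=T([*x[:2],0],x[2],[[-.050,-.0042,0]])[0];print(g)
go([g[0],g[1],.018],x[2]-np.pi)
Rt=rot(o["eef_rot"])
print(Rt.inv().apply(back(c,[[385,375],[345,378],[396,430],[216,445],[310,309]],.047)-o["eef_pos"]))
```

```text
t 26.6 tcp [0.4321 0.2991 0.0819] psi -2.8081 tilt [ 0.0005  0.0001 -1.    ] F [-0.1 -0.8  0.7] op 84.8 q [ 0.38  0.26  1.85 -0.    1.04  1.62]
[0.477  0.3212 0.3309] [ 0.4  1.  -0.4  1.1  0.4 -1.5  0.4 -2.5 -0.2 -1.  -2.1 -1.1  0.2  1.2]
[0.4311 0.301  0.    ]
t 26.6 tcp [0.4321 0.2991 0.0819] psi -2.8081 tilt [ 0.0005  0.0001 -1.    ] F [-0.1 -0.8  0.7] op 84.8 q [ 0.38  0.26  1.85 -0.    1.04  1.62]
turn_z 0.0026 then shift [-0.0003, -0.0021, 0.0639] len 0.064
[[-0.0532  0.037   0.0349]
 [-0.0551  0.0158  0.0349]
 [-0.0899  0.0451  0.0349]
 [-0.1005 -0.0567  0.0349]
 [-0.0139 -0.0026  0.0349]]
```

>>> {"method": "apply_moves", "body": {
  "plan": [
    {"translation": [0, -0.002, 0.02], "angular": [0, 0, 0], "hand": 0.085},
    {"translation": [0, 0, 0.03], "angular": [0, 0, 0], "hand": 0.085},
    {"translation": [0, 0, 0.013], "angular": [0, 0, 0], "hand": 0.085},
    {"translation": [0, 0, 0], "angular": [0, 0, 0], "hand": 0.05},
    {"translation": [0, 0, 0], "angular": [0, 0, 0], "hand": 0.02},
    {"translation": [0, 0, 0], "angular": [0, 0, 0], "hand": 0.02},
    {"translation": [0, 0, 0], "angular": [0, 0, 0], "hand": 0.02},
    {"translation": [0, 0, 0], "angular": [0, 0, 0], "hand": 0.02},
    {"translation": [0, 0, 0], "angular": [0, 0, 0], "hand": 0.02}
  ]
}}

```text
time_s: 27.72
eef_pos: [0.4318, 0.302, 0.0198]
eef_rot: [-0.0, 0.986, 0.167, 0.001]
wrist_force: [0.2, 0.1, 7.0]
opening: 0.432
```

Run:
```python
from rel import *
o=st();c=ctrl.camera("wrist");cv2.imwrite("pics/w28.png",c["img"][:,:,::-1])
```

```text
t 27.73 tcp [0.4318 0.302  0.0198] psi -2.8067 tilt [ 0.0025  0.0009 -1.    ] F [0.2 0.1 7. ] op 36.9 q [ 0.38  0.37  1.86 -0.    0.91  1.62]
```

View pics/w28.png

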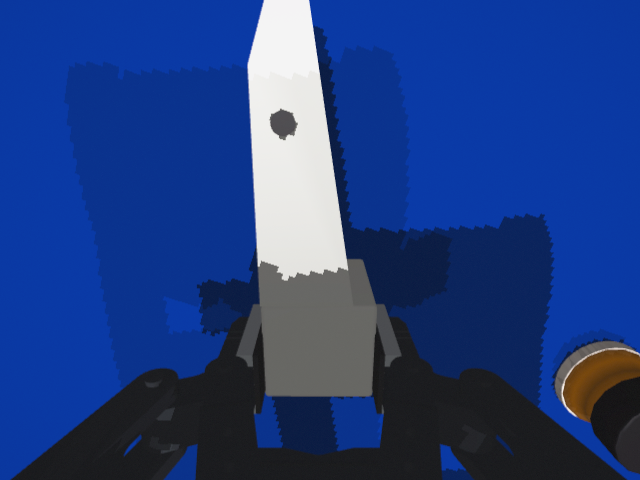

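>>> {"method": "apply_moves", "body": {
  "plan": [
    {"translation": [0, 0, -0.02], "angular": [0, 0, 0], "hand": 0.02},
    {"translation": [0, 0, -0.04], "angular": [0, 0, 0], "hand": 0.02},
    {"translation": [0, 0, -0.04], "angular": [0, 0, 0], "hand": 0.02},
    {"translation": [0, 0, -0.04], "angular": [0, 0, 0], "hand": 0.02},
    {"translation": [0, 0, 0], "angular": [0, 0, 0], "hand": 0.02}
  ]
}}

```text
time_s: 28.4
eef_pos: [0.4329, 0.3025, 0.1622]
eef_rot: [-0.001, 0.986, 0.167, 0.004]
wrist_force: [0.1, 0.1, -2.3]
opening: 0.438
```

Run:
```python
from rel import *
c=ctrl.camera("wrist");cv2.imwrite("pics/w29.png",c["img"][:,:,::-1])
fx=np.load("fix.npy");P=T([*fx[:2],0],fx[2],[[-.178,-.0667,0]])[0];print(P)
go([P[0],P[1],.16],fx[2]-np.pi)
```

```text
[ 0.4035 -0.0542  0.    ]
t 28.45 tcp [0.4314 0.3019 0.1598] psi -2.8067 tilt [ 0.0031  0.0012 -1.    ] F [-0.1 -0.8 -1.5] op 37.4 q [ 0.38  0.15  1.8  -0.    1.19  1.62]
turn_z 0.2377 then shift [-0.0623, 0.3517, -0.0002] len 0.357
```

View pics/w29.png

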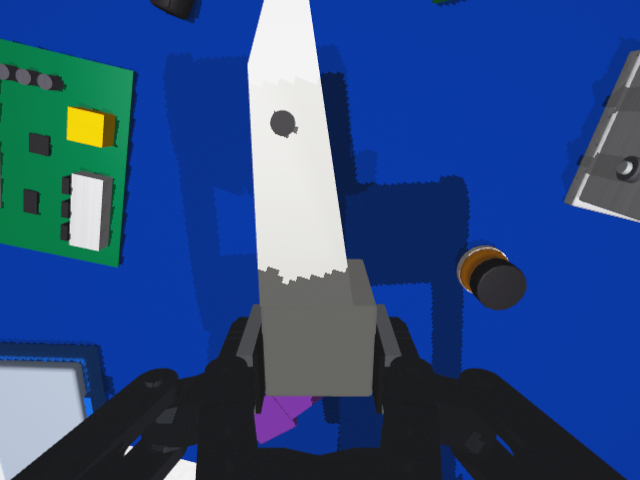

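>>> {"method": "apply_moves", "body": {
  "plan": [
    {"translation": [0, 0, 0], "angular": [0, 0, 0.119], "hand": 0.02},
    {"translation": [0, 0, 0], "angular": [0, 0, 0.119], "hand": 0.02},
    {"translation": [-0.0078, 0.044, 0], "angular": [0, 0, 0], "hand": 0.02},
    {"translation": [-0.0078, 0.044, 0], "angular": [0, 0, 0], "hand": 0.02},
    {"translation": [-0.0078, 0.044, 0], "angular": [0, 0, 0], "hand": 0.02},
    {"translation": [-0.0078, 0.044, 0], "angular": [0, 0, 0], "hand": 0.02},
    {"translation": [-0.0078, 0.044, 0], "angular": [0, 0, 0], "hand": 0.02},
    {"translation": [-0.0078, 0.044, 0], "angular": [0, 0, 0], "hand": 0.02},
    {"translation": [-0.0078, 0.044, 0], "angular": [0, 0, 0], "hand": 0.02},
    {"translation": [-0.0078, 0.044, 0], "angular": [0, 0, 0], "hand": 0.02}
  ]
}}

```text
time_s: 29.7
eef_pos: [0.401, -0.0557, 0.1568]
eef_rot: [-0.001, 0.999, 0.048, -0.001]
wrist_force: [0.2, -0.8, -0.3]
opening: 0.443
```

Run:
```python
from rel import *
o=st();c=ctrl.camera("wrist");cv2.imwrite("pics/w30.png",c["img"][:,:,::-1])
```

```text
t 29.7 tcp [ 0.401  -0.0557  0.1568] psi -3.0448 tilt [-0.0027  0.0013 -1.    ] F [ 0.2 -0.8 -0.3] op 37.9 q [-0.43 -0.13  2.08  0.    1.19  1.04]
```

View pics/w30.png

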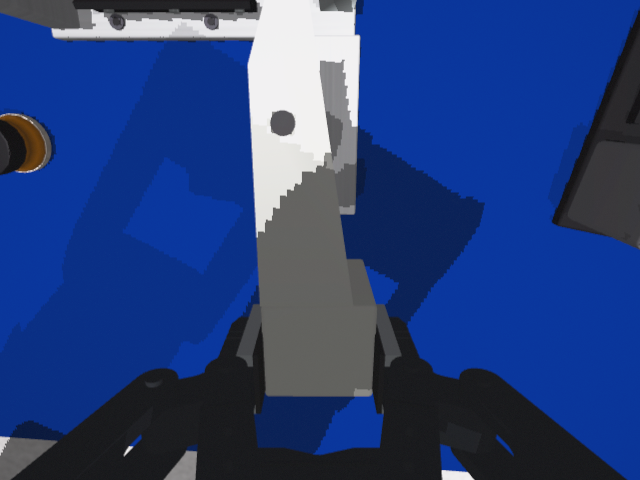

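>>> {"method": "apply_moves", "body": {
  "plan": [
    {"translation": [0, 0, 0.04], "angular": [0, 0, 0], "hand": 0.02},
    {"translation": [0, 0, 0.04], "angular": [0, 0, 0], "hand": 0.02},
    {"translation": [0, 0, 0.025], "angular": [0, 0, 0], "hand": 0.02},
    {"translation": [0, 0, 0.01], "angular": [0, 0, 0], "hand": 0.02},
    {"translation": [0, 0, 0], "angular": [0, 0, 0], "hand": 0.02}
  ]
}}

```text
time_s: 30.38
eef_pos: [0.4016, -0.0543, 0.0426]
eef_rot: [-0.001, 0.999, 0.048, -0.001]
wrist_force: [0.5, -0.5, -0.9]
opening: 0.439
```

Run:
```python
from rel import *
o=st();c=ctrl.camera("wrist");cv2.imwrite("pics/w31.png",c["img"][:,:,::-1])
```

```text
t 30.38 tcp [ 0.4016 -0.0543  0.0426] psi -3.0447 tilt [-0.0024  0.0011 -1.    ] F [ 0.5 -0.5 -0.9] op 37.5 q [-0.43  0.09  2.15 -0.    0.9   1.04]
```

View pics/w31.png

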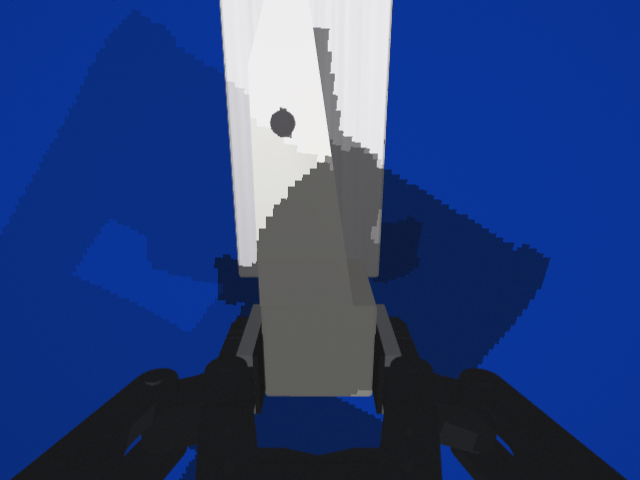

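```bash
cat > wrel.py <<'E'
from rel import *
def wedge_fit(c,uv,L,x0):
    def f(x): return (proj(c,T([x[0],x[1],x[3]],x[2],L))-uv).ravel()
    r=least_squares(f,x0,loss="soft_l1");return r.x,f(r.x)
WL=np.array([[-63,15,45],[-63,-23.4,45],[-27,15,45],[-27,-23.4,45],[-27,-15.4,45],[45,15,45],[-27,-23.4,0]])/1e3
WUV=np.array([[264.5,396],[373,396],[260.5,305],[377.5,305],[353.5,305],[248,65],[363,260]])
E
python3 - <<'E'
from wrel import *
c=ctrl.camera("wrist");o=st()
w,r=wedge_fit(c,WUV,WL,[.45,-.05,.097,.02]);print("wedge",w,r.round(1))
Rt=rot(o["eef_rot"]).inv();print("in tool",Rt.apply(w[[0,1,3]]-o["eef_pos"]), w[2]-psi_of(o["eef_rot"])-np.pi)
led=back(c,[[239.5,276],[379.5,276],[221,0],[392,0]],.014);print(led, np.hypot(*(led[0]-led[1])[:2]))
d1=led[2]-led[0];d2=led[3]-led[1];print("yaw L,R",np.arctan2(d1[1],d1[0]),np.arctan2(d2[1],d2[0]))
y=.0972; 
R0=R.from_euler("z",-y); l0=R0.apply(led); wr=R0.apply([w[0],w[1],0])
print("wedge local x from end",(wr[0]-l0[0,0])*1e3-173,"y via left",(wr[1]-l0[0,1])*1e3-30,"y via right",(wr[1]-l0[1,1])*1e3-95)
E
```

```text
t 30.48 tcp [ 0.403 -0.055  0.044] psi -3.0447 tilt [ 0.0008 -0.0003 -1.    ] F [ 0.6 -0.1 -0.6] op 37.1 q [-0.43  0.09  2.15  0.    0.9   1.04]
wedge [ 0.4501 -0.0475  0.0958  0.0253] [ 0.4 -0.1 -0.3  0.  -0.2  0.2  0.2  0.3 -0.3  0.3  0.1  0.  -0.  -3.2]
in tool [ 0.0476 -0.0029  0.0187] -0.0010591907723243033
[[ 0.4061 -0.0183  0.014 ]
 [ 0.4125 -0.0842  0.014 ]
 [ 0.5198 -0.0074  0.014 ]
 [ 0.5261 -0.0723  0.014 ]] 0.06619683085704581
yaw L,R 0.09538339778665676 0.10462400160396416
wedge local x from end -132.0608909679658 y via left -63.30229978611775 y via right -62.10547223474166
```

>>> {"method": "apply_moves", "body": {
  "plan": [
    {"translation": [0, 0, 0.006], "angular": [0, 0, 0], "hand": 0.02},
    {"translation": [0.01, 0, 0.002], "angular": [0, 0, 0], "hand": 0.02},
    {"translation": [0.015, 0, 0.001], "angular": [0, 0, 0], "hand": 0.02},
    {"translation": [0, 0, 0], "angular": [0, 0, 0], "hand": 0.02}
  ]
}}

```text
time_s: 30.98
eef_pos: [0.4293, -0.0527, 0.0348]
eef_rot: [0.0, 0.999, 0.049, 0.001]
wrist_force: [-0.2, -0.0, -1.9]
opening: 0.437
```

Run:
```python
from rel import *
o=st();c=ctrl.camera("wrist");cv2.imwrite("pics/w32.png",c["img"][:,:,::-1])
t=ctrl.camera("top");crop(t,290,190,110,110,5,"t32.png")
```

```text
t 30.98 tcp [ 0.4293 -0.0527  0.0348] psi -3.0441 tilt [ 0.0016 -0.0006 -1.    ] F [-0.2 -0.  -1.9] op 37.4 q [-0.4   0.16  2.09  0.    0.88  1.08]
```

View pics/w32.png

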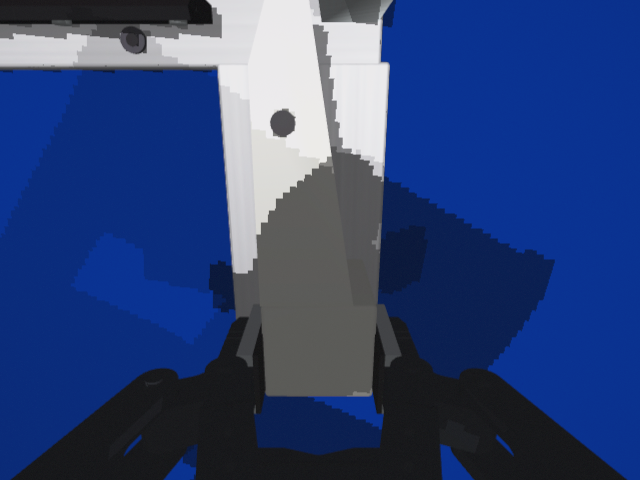

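View pics/t32.png

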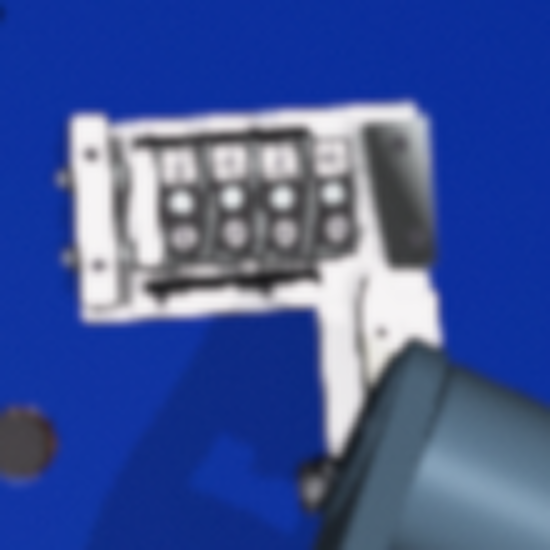

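>>> {"method": "apply_moves", "body": {
  "plan": [
    {"translation": [0.01, 0, 0], "angular": [0, 0, 0], "hand": 0.02},
    {"translation": [0.01, 0, 0], "angular": [0, 0, 0], "hand": 0.02},
    {"translation": [0.008, 0, 0], "angular": [0, 0, 0], "hand": 0.02},
    {"translation": [0, 0, 0], "angular": [0, 0, 0], "hand": 0.02}
  ]
}}

```text
time_s: 31.58
eef_pos: [0.4559, -0.0497, 0.0344]
eef_rot: [0.0, 0.999, 0.049, 0.0]
wrist_force: [-1.0, 1.0, 0.2]
opening: 0.44
```

Run:
```python
from rel import *
o=st();c=ctrl.camera("wrist");cv2.imwrite("pics/w33.png",c["img"][:,:,::-1])
```

```text
t 31.57 tcp [ 0.4559 -0.0497  0.0344] psi -3.0443 tilt [ 0.0002 -0.     -1.    ] F [-1.   1.   0.2] op 37.6 q [-0.37  0.22  2.03  0.    0.9   1.11]
```

View pics/w33.png

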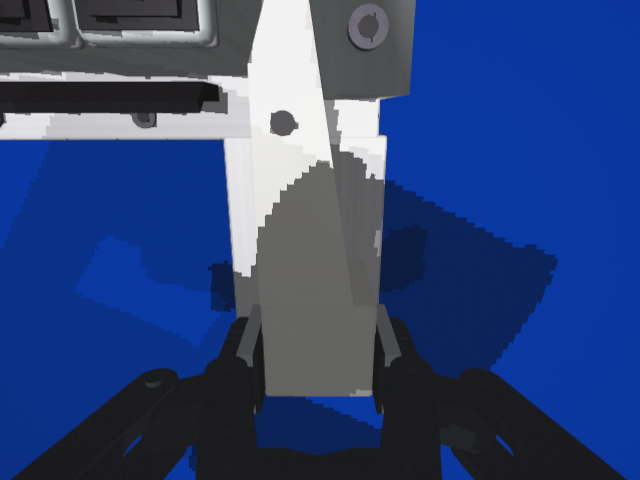

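>>> {"method": "apply_moves", "body": {
  "plan": [
    {"translation": [0.006, 0, 0.0005], "angular": [0, 0, 0], "hand": 0.02},
    {"translation": [0.005, -0.0008, 0.0005], "angular": [0, 0, 0], "hand": 0.02},
    {"translation": [0.005, -0.0008, 0], "angular": [0, 0, 0], "hand": 0.02},
    {"translation": [0.005, -0.0008, 0], "angular": [0, 0, 0], "hand": 0.02},
    {"translation": [0, 0, 0], "angular": [0, 0, 0], "hand": 0.02}
  ]
}}

```text
time_s: 32.25
eef_pos: [0.4763, -0.0449, 0.0333]
eef_rot: [-0.0, 0.999, 0.049, 0.0]
wrist_force: [-0.3, 4.2, -2.0]
opening: 0.438
```

Run:
```python
from rel import *
o=st();c=ctrl.camera("wrist");cv2.imwrite("pics/w34.png",c["img"][:,:,::-1])
```

```text
t 32.25 tcp [ 0.4763 -0.0449  0.0333] psi -3.0443 tilt [ 0.0002  0.0004 -1.    ] F [-0.3  4.2 -2. ] op 37.4 q [-0.34  0.26  1.98  0.    0.91  1.13]
```

View pics/w34.png

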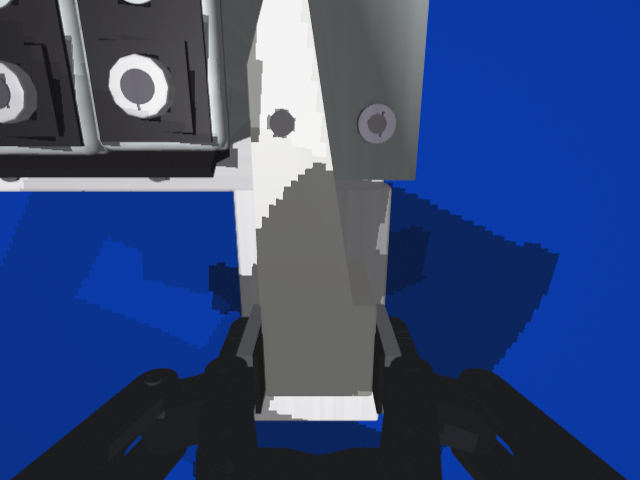

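>>> {"method": "apply_moves", "body": {
  "plan": [
    {"translation": [0.001, -0.0008, 0], "angular": [0, 0, 0], "hand": 0.02},
    {"translation": [0.004, -0.0012, 0], "angular": [0, 0, 0], "hand": 0.02},
    {"translation": [0.004, -0.0007, 0], "angular": [0, 0, 0], "hand": 0.02},
    {"translation": [0.004, -0.0007, 0], "angular": [0, 0, 0], "hand": 0.02},
    {"translation": [0, 0, 0], "angular": [0, 0, 0], "hand": 0.02}
  ]
}}

```text
time_s: 32.92
eef_pos: [0.4893, -0.0412, 0.0336]
eef_rot: [0.0, 0.999, 0.048, 0.0]
wrist_force: [-1.0, -2.0, -2.6]
opening: 0.435
```

>>> {"method": "apply_moves", "body": {
  "plan": [
    {"translation": [0.004, -0.0006, 0], "angular": [0, 0, 0], "hand": 0.02},
    {"translation": [0.004, -0.0006, 0], "angular": [0, 0, 0], "hand": 0.02},
    {"translation": [0.004, -0.0006, 0], "angular": [0, 0, 0], "hand": 0.02},
    {"translation": [0, 0, 0], "angular": [0, 0, 0], "hand": 0.02}
  ]
}}

```text
time_s: 33.42
eef_pos: [0.5004, -0.0383, 0.0333]
eef_rot: [0.0, 0.999, 0.048, -0.0]
wrist_force: [-2.0, -5.2, -3.4]
opening: 0.437
```

Run:
```python
from rel import *
o=st();c=ctrl.camera("wrist");cv2.imwrite("pics/w35.png",c["img"][:,:,::-1])
```

```text
t 33.42 tcp [ 0.5004 -0.0383  0.0333] psi -3.0447 tilt [-0.0003 -0.0008 -1.    ] F [-2.  -5.2 -3.4] op 37.3 q [-0.31  0.3   1.92 -0.    0.92  1.16]
```

View pics/w35.png

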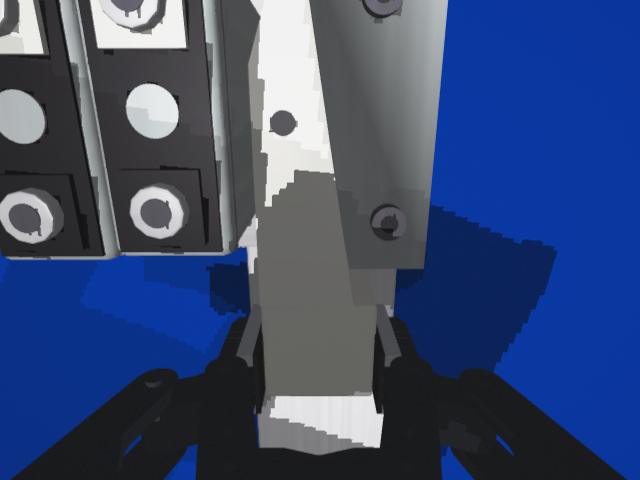

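>>> {"method": "apply_moves", "body": {
  "plan": [
    {"translation": [0.004, -0.0005, 0], "angular": [0, 0, 0], "hand": 0.02},
    {"translation": [0.004, -0.0006, 0], "angular": [0, 0, 0], "hand": 0.02},
    {"translation": [0.004, -0.0006, 0], "angular": [0, 0, 0], "hand": 0.02},
    {"translation": [0, 0, 0], "angular": [0, 0, 0], "hand": 0.02}
  ]
}}

```text
time_s: 33.98
eef_pos: [0.5118, -0.0354, 0.0332]
eef_rot: [0.0, 0.999, 0.049, -0.001]
wrist_force: [-0.6, -5.2, -2.9]
opening: 0.44
```

Run:
```python
from rel import *
o=st();c=ctrl.camera("wrist");cv2.imwrite("pics/w36.png",c["img"][:,:,::-1])
```

```text
t 33.98 tcp [ 0.5118 -0.0354  0.0332] psi -3.0444 tilt [-0.001  -0.0008 -1.    ] F [-0.6 -5.2 -2.9] op 37.5 q [-0.3   0.32  1.89 -0.    0.93  1.17]
```

View pics/w36.png

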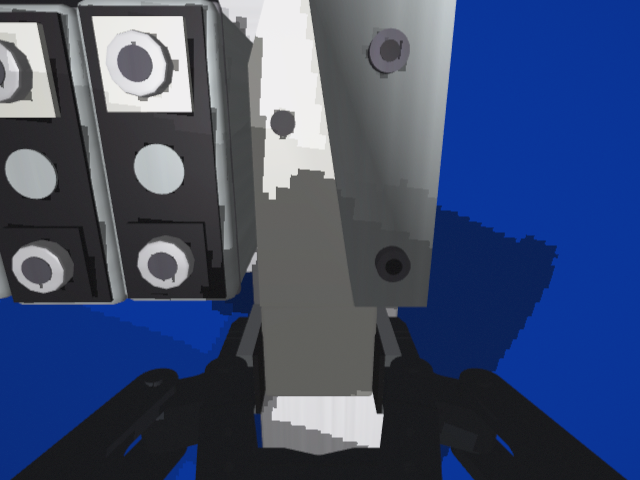

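Run:
```python
from wrel import *
c=ctrl.camera("wrist");o=st()
w,r=wedge_fit(c,WUV[:6],WL[:6],[.55,-.03,.097,.014]);print(w,r.round(1))
R0=R.from_euler("z",-.0972)
a=R0.apply(back(c,[[355,306],[427,306]],.074));s=R0.apply(T([w[0],w[1],w[3]],w[2],WL[3:5]))
print((a-s[[1,0]])*1e3)
```

```text
t 34.08 tcp [ 0.5118 -0.0354  0.0332] psi -3.0445 tilt [-0.0007 -0.0008 -1.    ] F [-2.4 -6.1 -2.7] op 37.2 q [-0.3   0.32  1.89 -0.    0.93  1.17]
[ 0.5594 -0.0281  0.0964  0.015 ] [ 0.4 -0.1 -0.2 -0.1 -0.2  0.1  0.2  0.1 -0.2  0.1  0.  -0.1]
[[  7.0299   0.8895  14.0014]
 [  7.0226 -11.8533  14.0014]]
```

>>> {"method": "apply_moves", "body": {
  "plan": [
    {"translation": [0.003, -0.0005, 0], "angular": [0, 0, 0], "hand": 0.02},
    {"translation": [0.003, -0.0005, 0], "angular": [0, 0, 0], "hand": 0.02},
    {"translation": [0.0015, -0.0002, 0], "angular": [0, 0, 0], "hand": 0.02},
    {"translation": [0, 0, 0], "angular": [0, 0, 0], "hand": 0.02}
  ]
}}

```text
time_s: 34.58
eef_pos: [0.5186, -0.0337, 0.033]
eef_rot: [0.0, 0.999, 0.049, -0.001]
wrist_force: [-3.6, -6.1, -1.7]
opening: 0.441
```

>>> {"method": "apply_moves", "body": {
  "plan": [
    {"translation": [0, 0.0008, 0], "angular": [0, 0, 0], "hand": 0.02},
    {"translation": [0.001, 0.0004, 0], "angular": [0, 0, 0], "hand": 0.02},
    {"translation": [0.001, 0, 0], "angular": [0, 0, 0], "hand": 0.02},
    {"translation": [0, 0, 0], "angular": [0, 0, 0], "hand": 0.02}
  ]
}}

```text
time_s: 35.08
eef_pos: [0.5189, -0.0337, 0.0327]
eef_rot: [-0.0, 0.999, 0.049, -0.003]
wrist_force: [-11.5, -3.6, 3.4]
opening: 0.44
```

Run:
```python
from rel import *
o=st();c=ctrl.camera("wrist");cv2.imwrite("pics/w37.png",c["img"][:,:,::-1])
```

```text
t 35.08 tcp [ 0.5189 -0.0337  0.0327] psi -3.0437 tilt [-0.0059  0.0004 -1.    ] F [-11.5  -3.6   3.4] op 37.6 q [-0.29  0.34  1.87 -0.    0.94  1.18]
```

View pics/w37.png

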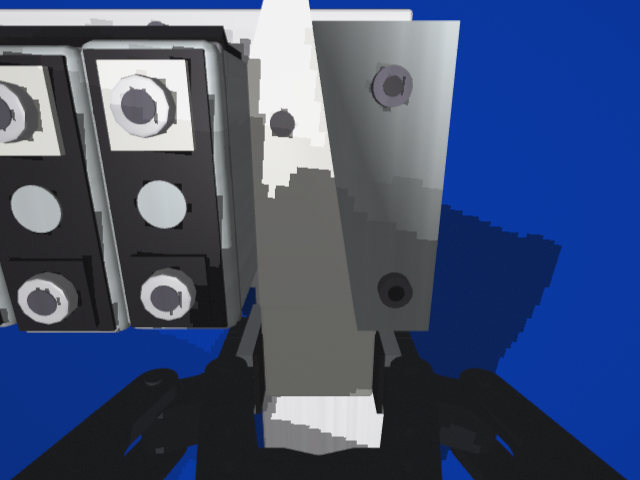

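Run:
```python
from wrel import *
c=ctrl.camera("wrist");o=ctrl.get_obs()
w,r=wedge_fit(c,WUV[:6],WL[:6],[.55,-.03,.097,.014]);print(w)
R0=R.from_euler("z",-.0972)
a=R0.apply(back(c,[[358,330.5],[429,331]],.074));s=R0.apply(T([w[0],w[1],w[3]],w[2],WL[3:5]))
print((a-s[[1,0]])*1e3)
crop(c,330,285,70,60,8,"w37z.png")
```

```text
[ 0.5667 -0.0264  0.0968  0.0145]
[[ -0.577   -0.1829  14.5032]
 [ -0.7212 -12.9872  14.5032]]
```

View pics/w37z.png

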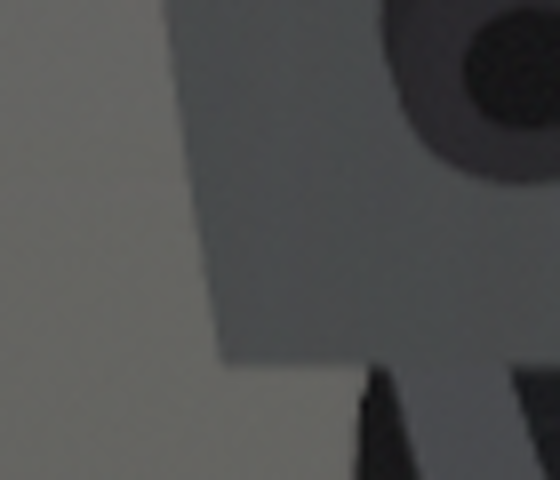

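>>> {"method": "apply_moves", "body": {
  "plan": [
    {"translation": [0.001, 0, 0], "angular": [0, 0, 0], "hand": 0.02},
    {"translation": [0.001, 0, 0], "angular": [0, 0, 0], "hand": 0.02},
    {"translation": [0, 0, 0], "angular": [0, 0, 0], "hand": 0.02}
  ]
}}

```text
time_s: 35.55
eef_pos: [0.5189, -0.0336, 0.0324]
eef_rot: [-0.0, 0.999, 0.049, -0.005]
wrist_force: [-18.4, -4.5, 9.0]
opening: 0.435
```

>>> {"method": "apply_moves", "body": {
  "plan": [
    {"translation": [0.001, 0, 0], "angular": [0, 0, 0], "hand": 0.02},
    {"translation": [0.001, 0, 0], "angular": [0, 0, 0], "hand": 0.02},
    {"translation": [0, 0, 0], "angular": [0, 0, 0], "hand": 0.02}
  ]
}}

```text
time_s: 35.92
eef_pos: [0.5191, -0.0334, 0.032]
eef_rot: [-0.001, 0.999, 0.049, -0.007]
wrist_force: [-24.8, -7.4, 12.7]
opening: 0.436
```

>>> {"method": "apply_moves", "body": {
  "plan": [
    {"translation": [-0.0025, 0, 0], "angular": [0, 0, 0], "hand": 0.02},
    {"translation": [-0.0015, 0, 0], "angular": [0, 0, 0], "hand": 0.02},
    {"translation": [0, 0, 0], "angular": [0, 0, 0], "hand": 0.055},
    {"translation": [0, 0, 0], "angular": [0, 0, 0], "hand": 0.055},
    {"translation": [0, 0, 0], "angular": [0, 0, 0], "hand": 0.055},
    {"translation": [0, 0, 0], "angular": [0, 0, 0], "hand": 0.055}
  ]
}}

```text
time_s: 36.67
eef_pos: [0.5221, -0.0339, 0.0337]
eef_rot: [0.0, 0.999, 0.048, 0.0]
wrist_force: [0.7, -0.1, -0.2]
opening: 0.646
```

Run:
```python
from rel import *
o=st();c=ctrl.camera("wrist");cv2.imwrite("pics/w38.png",c["img"][:,:,::-1])
```

```text
t 36.67 tcp [ 0.5221 -0.0339  0.0337] psi -3.0448 tilt [ 0.0009 -0.0001 -1.    ] F [ 0.7 -0.1 -0.2] op 55.2 q [-0.29  0.34  1.87  0.    0.93  1.18]
```

View pics/w38.png

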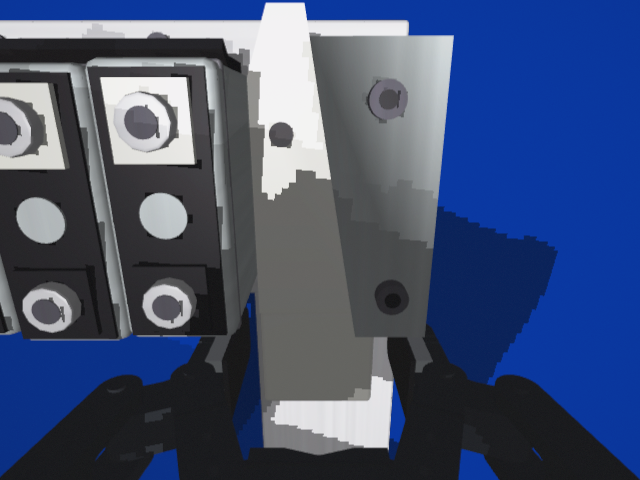

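>>> {"method": "apply_moves", "body": {
  "plan": [
    {"translation": [-0.003, 0, 0], "angular": [0, 0, 0], "hand": 0.06},
    {"translation": [0, 0, -0.02], "angular": [0, 0, 0], "hand": 0.06},
    {"translation": [0, 0, -0.04], "angular": [0, 0, 0], "hand": 0.06},
    {"translation": [-0.02, 0, -0.04], "angular": [0, 0, 0], "hand": 0.06},
    {"translation": [-0.02, 0, -0.03], "angular": [0, 0, 0], "hand": 0.06},
    {"translation": [0, 0, 0], "angular": [0, 0, 0], "hand": 0.06}
  ]
}}

```text
time_s: 37.48
eef_pos: [0.4795, -0.0386, 0.1657]
eef_rot: [0.001, 0.999, 0.048, 0.002]
wrist_force: [-0.4, -0.6, 0.7]
opening: 0.701
```

Run:
```python
from rel import *
o=st();c=ctrl.camera("wrist");cv2.imwrite("pics/w39.png",c["img"][:,:,::-1]);crop(c,150,30,260,190,3,"w39z.png")
```

```text
t 37.48 tcp [ 0.4795 -0.0386  0.1657] psi -3.0451 tilt [ 0.0047 -0.0016 -1.    ] F [-0.4 -0.6  0.7] op 59.9 q [-0.33  0.04  1.9   0.    1.19  1.15]
```

View pics/w39.png

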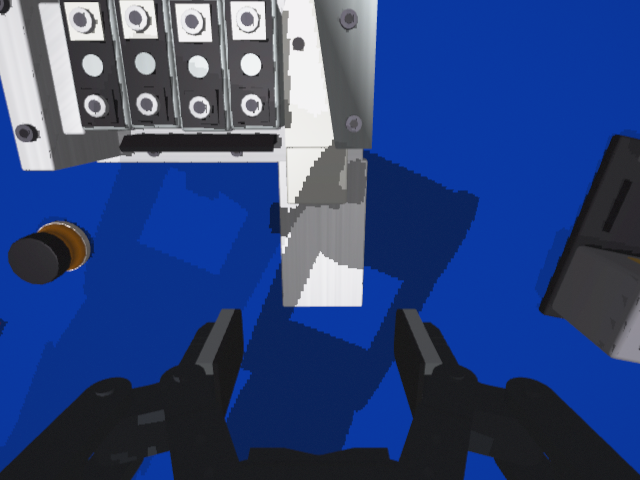

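Run:
```python
from rel import *
c=ctrl.camera("wrist");crop(c,270,110,120,110,6,"w40z.png");crop(c,0,0,300,170,2,"w40y.png")
R0=R.from_euler("z",-.0972)
# rail top front edge vs seam on wedge (top .059), heel rear
a=R0.apply(back(c,[[372,149],[340,149]],.074));s=R0.apply(back(c,[[288,147.5],[288,205],[330,206]],.059));print(((a[0]-s)*1e3).round(1))
d=R0.apply(back(c,[[92.5,65.5],[145,64.5],[198,66.5],[250.5,65.5]],.0945))*1e3;print(np.diff(d,axis=0).round(1))
```

```text
[[  0.4 -49.5  15. ]
 [ 36.4 -50.4  15. ]
 [ 37.  -23.4  15. ]]
[[  0.4 -25.9   0. ]
 [ -0.9 -26.    0. ]
 [  0.4 -25.9   0. ]]
```

View pics/w40z.png

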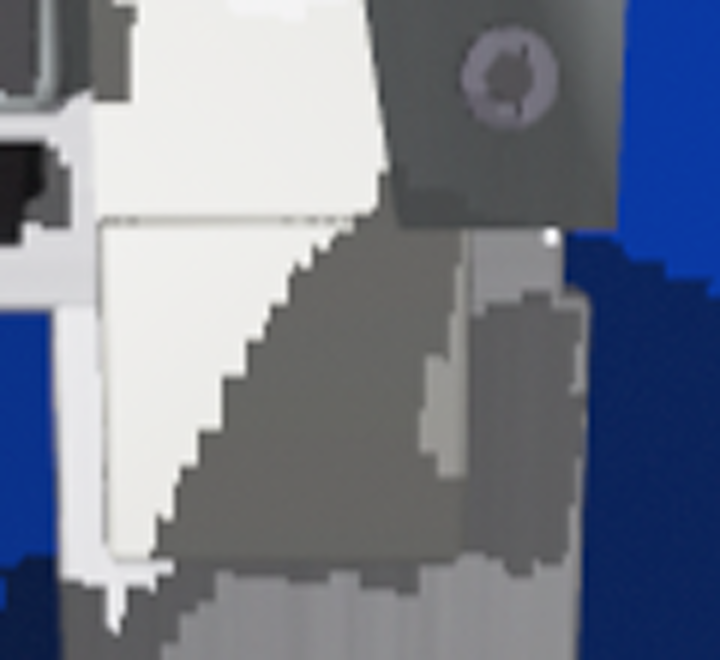

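View pics/w40y.png

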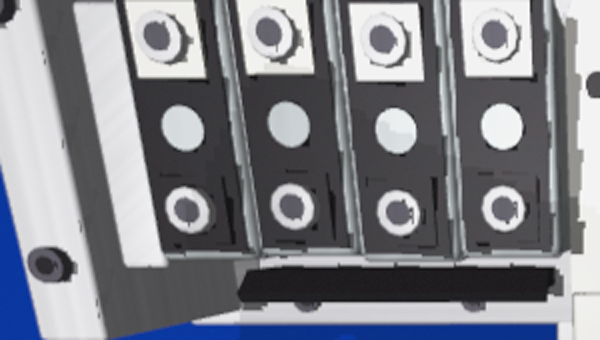

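Run:
```python
from rel import *
t=ctrl.camera("top");s=ctrl.camera("scene")
cv2.imwrite("pics/tf.png",t["img"][:,:,::-1]);crop(s,230,190,130,110,6,"sf.png")
```

```text
(no output)
```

View pics/tf.png

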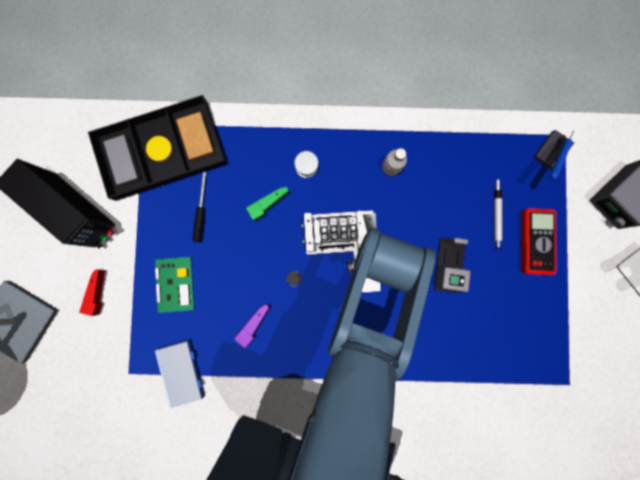

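View pics/sf.png

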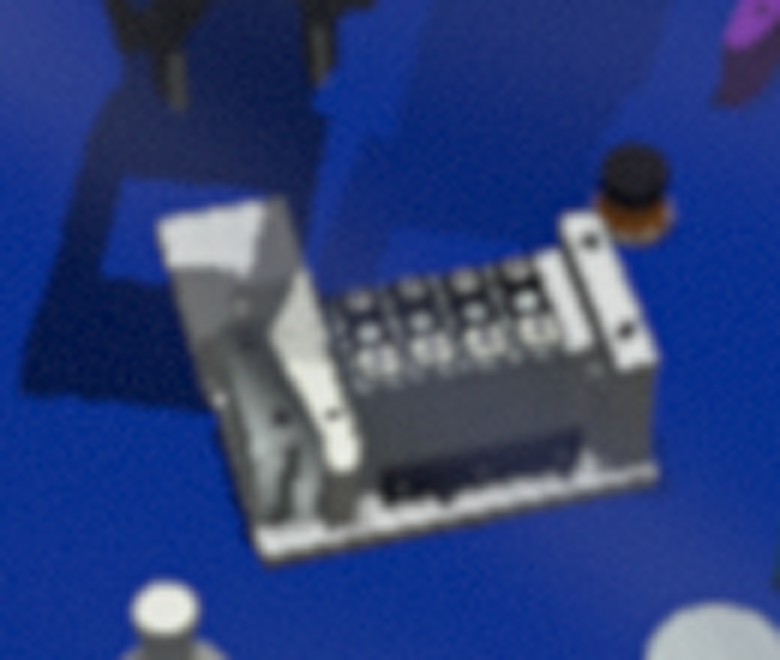

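The final pictures show four cells upright and tight, the wedge between the row and the rail, the gripper clear and the bystanders where they started. Handing in.

Run:
```python
from bench import ctrl
print(ctrl.hand_in())
```

```text
the job is handed in; nothing more can be done
None
```

The job is finished and handed in at about 38 s. The fourth cell is in the row beside the third, and the wedge is driven in against the rail with the gripper clear.

**What I did:** I lifted the cell out of the cradle by its broad sides and stood it upright on the mat. I took it up again by its narrow sides and stood it next to the third cell. Then I took the white wedge by its heel and drove it in along the rail until it stopped. Over the last few millimetres the push rose from 11 to 25 N with no further movement.

**Last checks:**
- **Row:** cells are about 26.0 mm apart centre to centre, so the row is tight, and all four stand upright.
- **Wedge:** its shoulder is within about 0.4 mm of the rail front, which is inside the measuring error.
- **Bench:** the top view shows the other things in their starting places.

**What went wrong or disagreed:**
- The first try at lowering the fourth cell caught the rim of the third with 33 N. The held cell tipped about 0.03 rad in the grip. I backed off, straightened it, moved 3 mm away and lowered it without contact. No later picture shows the row upset.
- Camera position readings scattered by 2 to 5 mm, so I relied on distances measured within a single image.
- I did not measure the plate's travel directly. I judged it from the tight row and the seated wedge.

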